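# Line up the gift tins and hold the chocolate bin open

### The job

Slide the two loose open steel tins along the counter, without lifting or tipping them, into the packing lane behind the tin already there, so that all three stand in single file closed up against the end stop. Then raise the chocolate bin's drop lid, which has a bar handle, to 50 degrees and hold it there for a colleague to fill the tins: finish while still holding the lid with the gripper's fingers, without letting go, and leave everything else where it stands.

Things in the scene. Friction and masses are not known exactly. Their poses are not given: they have to be found in the camera images.
- tin_a: Open straight steel gift tin, 48 mm outside diameter, 75 mm tall, about 0.15 kg, standing upright on the counter. Origin: centre of its underside; z is its axis. Starts out on the counter beyond the lane's open mouth.
- tin_b: Open straight steel gift tin, 48 mm outside diameter, 75 mm tall, about 0.15 kg, standing upright on the counter. Origin: centre of its underside; z is its axis. Starts out on the counter beyond the lane's open mouth.
- tin_c: Open straight steel gift tin, 48 mm outside diameter, 75 mm tall, about 0.15 kg, standing upright on the counter. Origin: centre of its underside; z is its axis. Starts already inside the lane, up to about 25 mm short of the end stop.
- lane: Fixed packing lane: two aluminium rails 22 mm tall, 8 thick, 54 apart inside, and an end stop 30 tall, 70 wide, 12 thick. Origin: on the counter midway between the rails at the stop's inner face; +y runs along the lane to its mouth, x across. Rails straight to y = 153 mm, then flaring to 85 mm inside at y = 195. No floor plate. Three closed-up tins have centres at y = 24, 72, 120 mm.
- bin: White plastic bin of wrapped chocolates, fixed to the counter: 160 mm deep (its x), 200 mm wide (its y), 100 mm tall; its front faces the robot (-x). Origin: centre of its underside. It carries the drop lid.
- bin_lid (a joint): Angle (rad) of the bin's flat steel lid: 0 shut and level, growing as the front edge rises; 50 degrees is 0.873; a stop limits it to 1.3. It weighs about 0.5 kg and falls shut from every angle when let go; nothing latches it. Plate 165 mm deep, 204 wide, 6 thick.
- bin_lid_bar (a point): Middle of the lid's bar handle: round bar 10 mm thick, 130 long, parallel to the hinge (bin's y), 45 mm in front of the lid's front edge (40 mm free between), joined by an arm at each end. Lid shut: 104 mm above the counter. It swings on a 210 mm radius about bin_lid_hinge. The bar can turn within a grip, so the hand need not tilt.
- bin_lid_hinge (a point): Middle of the lid's hinge line, 104 mm above the counter at the bin's far (+x) rim; the hinge line runs along the bin's y axis. It does not move.
- bowl: Bystander, to be left alone: steel mixing bowl, 110 mm wide, 50 mm tall. Origin: on its underside.
- cutter: Bystander, to be left alone: round steel pastry cutter ring, 60 mm wide, 30 mm tall. Origin: on its underside.
- spice_jar: Bystander, to be left alone: closed amber glass jar with a lid, 48 mm wide, 70 mm tall (not one of the tins). Origin: on its underside.
- syrup: Bystander, to be left alone: amber bottle, 64 mm wide, 190 mm tall. Origin: on its underside.
- spatula: Bystander, to be left alone: spatula lying flat, 240 mm long. Origin: on its underside.
- mug: Bystander, to be left alone: white mug, 74 mm wide, 85 mm tall. Origin: on its underside.
There are look-alikes about, which are no part of the job. What is shaped like the tin_b but red or yellow is not meant.

How it is judged:
By the outcome, as a careful person would: the job done as asked, in the order asked, and still so for the second after the job is handed in, while the arm keeps its last pose, push and grip.
It also fails if it takes over 72 s, if anything falls off the work surface, if the arm or the gripper's body presses on something with over 40 N, if the wrist force passes 120 N, or if a joint passes its speed limit or range.

### The arm

A 6-joint arm with a two-finger parallel gripper is mounted at the origin on the work surface. World frame = base frame: x ahead of the robot, y to its left, z up, the work surface at z = 0. Lengths are in mm, angles in rad, forces in N, time in s.
With the tool pointing down it reaches from about 300 to 775 mm from the base axis. Payload 14.6 kg.
Tool frame: the origin (TCP) lies midway between the tips of the shut fingers; the grasp point (between the pads) lies 19 mm behind it (pinch_z is the distance from the TCP to the grasp point, in mm); z points along the fingers, y is the direction in which the jaws open and shut (so a half turn about z gives the same grasp; the last joint's range is limited). The gripper opens to 94 mm and grips with 3 to 60 N. Pads are 16 mm wide; open, the fingers measure 119 mm over their backs; the gripper's body (75 mm by 177 mm) begins 78 mm behind the grasp point.
Start: joints at [1.253, 0.3, 1.521, -0, 1.321, -0.067], TCP at [136.496, 532.783, 205.446] pointing down, gripper open.
Joint ranges: [-3.03, 3.03], [-0.79, 2.21], [0.23, 2.52], [-1.04, 4.18], [0, 3.07], [-2.55, 2.55]. Speed limits (rad/s): [2.22, 2.22, 2.57, 3.14, 3.14, 3.14].

### API

Orientations are given as [roll, pitch, yaw] about the fixed x, y, z axes, in that order (R = Rz(yaw) Ry(pitch) Rx(roll)).
In Python, from cell import read_state, camera, sign_off, pinch_z gives the robot as it stands. The module is installed in compiled form; this text tells all that it offers.
- The arm moves only by the tool servo_tool, never from a script. Its argument "series" is a list of rows, each a list of 6 numbers: the shift along the tool's x, y, z in cm, then the turn, a rotation vector about the tool's x, y, z in rad. In form: [[tx, ty, tz, rx, ry, rz], ...]. A call has exactly 10 rows; each row is the pose to reach, as a shift and turn from the pose commanded when the call began, along the tool's axes at that moment; what a row does not reach only later rows make up. A row lasts 1/12 s, in which the tool goes at most 41.7 mm and 7.16 degrees, less where a joint would pass 70% of its speed; a pose out of reach is approached as far as the arm can. A call with a gripper value outside its range is refused whole. "gripper" is the finger opening in cm, from 0 to 9.4, set as the call begins (left out, the last holds). The fingers move at their own pace and stop on an object; "grip_force" is the grip in N (left out, the last holds). Time passes only in rows, so rows that repeat a pose let the fingers close, or fill a call up. It gives the time, the measured TCP pose, the force and the opening at its end, in the units of the state.
- read_state(): the state, without advancing time (a new reading comes with each control period).
- camera(name): name is "scene" or "side" or "wrist"; returns a dict with "pixels" (400x640x3 uint8, red, green, blue), "fx", "fy", "cx", "cy" (pixels), "pose" (4x4, takes a point from camera to world coordinates); the wrist camera has in their place "mount" (4x4, takes a point from camera to tool coordinates, whose origin is the TCP and whose axes are the flange's). Camera axes: x right, y down, z forward; pixel columns grow to the right and rows downward; lengths in mm; the calibration is good to about 2 mm. The wrist camera is an equidistant fisheye: a pixel r from the principal point sees the ray r / f radians off the axis. A picture is of the moment at which its call begins: read the wrist's pose just before it. There is no depth.
- sign_off(): hands the job in, once; it reports no verdict.
The state is a dict: "clock": time; "joints": joint angles; "qd": joint speeds; "effort": joint torques, N m; "eef_pos": TCP position; "eef_rot": TCP orientation; "wrist_force": force on the tool from outside, world axes, zero at the start; "moment": the same for the moment, N m; "finger_gap": finger opening in mm.
Only numpy, scipy, OpenCV 4.12 (cv2) and the standard library are available. Lean on these libraries where they do the work, as an engineer would, in place of code of your own. Each camera call takes 0.05 s, during which the arm holds its last target.

## Working session

There is one attempt and no reset: what is moved stays moved. The work goes in short steps, Python scripts to look and compute and a tool call to move; the robot and the scene stay as the last step left them, time stands still between calls to the robot, and variables do not carry over. Pictures are saved under pics/ and viewed, and the job is handed in when it is done.

Besides the shell and the picture viewer there is one more tool, called after ">>>" as name(argument=value, ...), one argument or row to a line, values as JSON. servo_tool: Moves the arm, as the interface text tells. Its arguments: {"type":"object","properties":{"series":{"type":"array"},"gripper":{"type":"number"},"grip_force":{"type":"number"}},"required":["series"]}

```bash
mkdir -p pics; python3 - <<'E'
from cell import read_state, camera, pinch_z
import cv2,numpy as np
print(read_state(), pinch_z)
for n in ["scene","side","wrist"]:
    c=camera(n); cv2.imwrite(f"pics/{n}0.png",c["pixels"][:,:,::-1])
    print(n,c["fx"],c["fy"],c["cx"],c["cy"],np.round(c.get("pose",c.get("mount")),4).tolist())
E
```

```text
{'clock': 0.0, 'joints': array([ 1.25339270e+00,  3.00467204e-01,  1.52155090e+00, -5.95875347e-06,
        1.32071319e+00, -6.66015610e-02]), 'qd': array([-0.00134005, -0.0001842 ,  0.00061174,  0.0005039 , -0.00010385,
       -0.00094095]), 'effort': array([ 1.05215739e-03, -5.31799614e+01, -3.52737987e+01,  7.08626490e-02,
        2.43437866e-02, -8.79863615e-05]), 'eef_pos': array([136.42526963, 532.54926467, 204.90123803]), 'eef_rot': array([-3.14045615e+00, -7.00204567e-05,  2.89079203e+00]), 'wrist_force': array([ 0.8605002 ,  0.31723862, -0.69425684]), 'moment': array([-0.00645203, -0.04464423, -0.02629175]), 'finger_gap': 93.98843122825926} 18.8
scene 367.4819096497673 367.4819096497673 320.3270870034912 192.52012358404613 [[0.5408, 0.4618, -0.703, 1285.1977], [0.8409, -0.3181, 0.4379, -434.5121], [-0.0214, -0.828, -0.5603, 655.2194], [0.0, 0.0, 0.0, 1.0]]
side 404.22664251370924 404.22664251370924 315.32375778614187 198.50258387368171 [[0.9502, -0.2012, 0.2379, 314.8358], [-0.3108, -0.664, 0.6801, -649.4862], [0.0211, -0.7202, -0.6935, 783.7406], [0.0, 0.0, 0.0, 1.0]]
wrist 309.70691628693146 309.70691628693146 321.8125172037922 196.9021418409601 [[0.0003, -0.9573, -0.2892, 84.7006], [1.0, 0.0007, -0.0012, -0.4455], [0.0014, -0.2892, 0.9573, -179.5306], [0.0, 0.0, 0.0, 1.0]]
```

View pics/scene0.png

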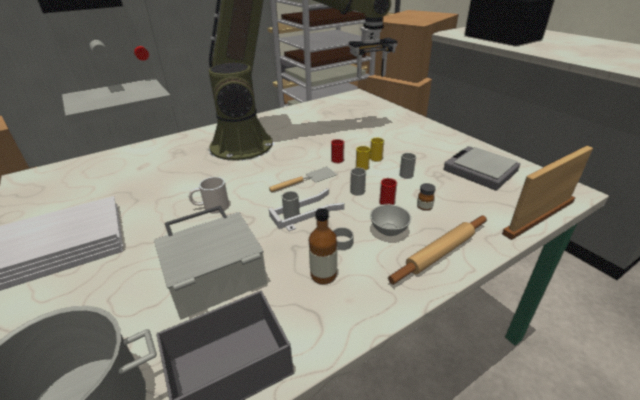

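View pics/side0.png

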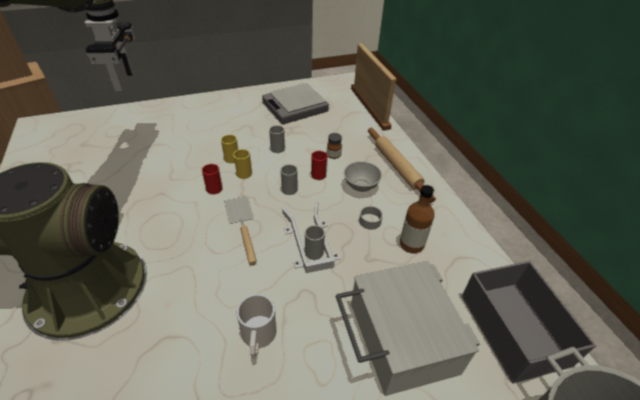

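View pics/wrist0.png

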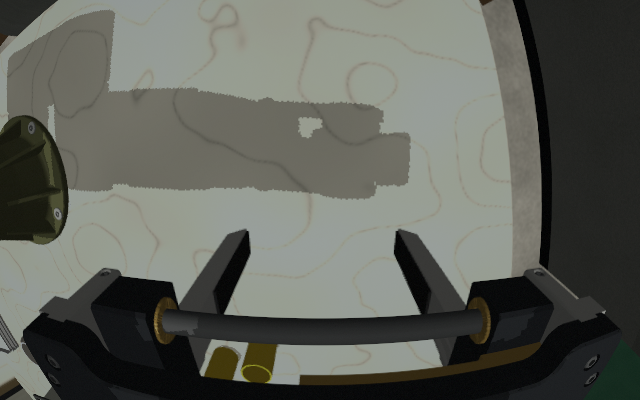

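Side view: the grey tins are at (277,139), (289,180) and one in the lane at (314,243). Red look-alikes are at (212,179) and (319,165), yellow at (230,149) and (243,163), and the amber jar at (334,146). I'll enlarge both views to confirm.

```bash
python3 - <<'E'
import cv2,numpy as np
a=cv2.imread("pics/side0.png")[115:285,190:450]; cv2.imwrite("pics/side_c.png",cv2.resize(a,None,fx=3,fy=3,interpolation=cv2.INTER_CUBIC))
b=cv2.imread("pics/scene0.png")[130:260,260:460]; cv2.imwrite("pics/scene_c.png",cv2.resize(b,None,fx=4,fy=4,interpolation=cv2.INTER_CUBIC))
b=cv2.imread("pics/side0.png")[250:390,310:490]; cv2.imwrite("pics/side_bin.png",cv2.resize(b,None,fx=4,fy=4,interpolation=cv2.INTER_CUBIC))
b=cv2.imread("pics/scene0.png")[170:320,140:300]; cv2.imwrite("pics/scene_bin.png",cv2.resize(b,None,fx=4,fy=4,interpolation=cv2.INTER_CUBIC))
E
```

```text
(no output)
```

View pics/side_c.png

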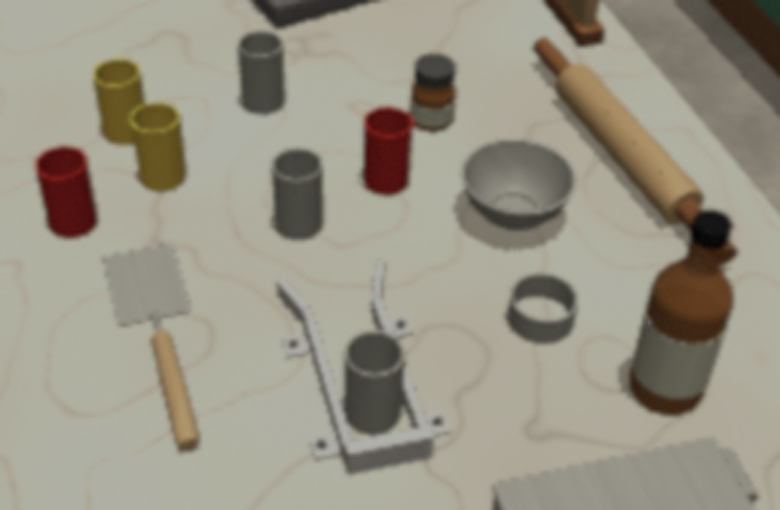

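View pics/scene_c.png

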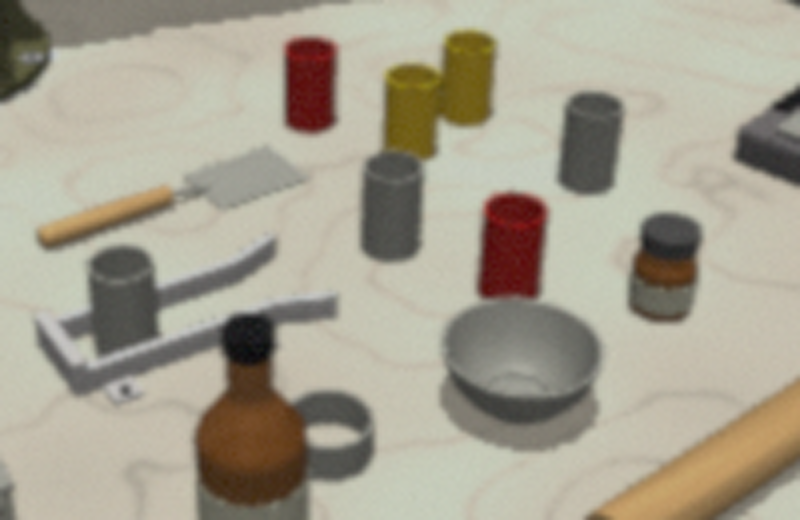

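View pics/side_bin.png

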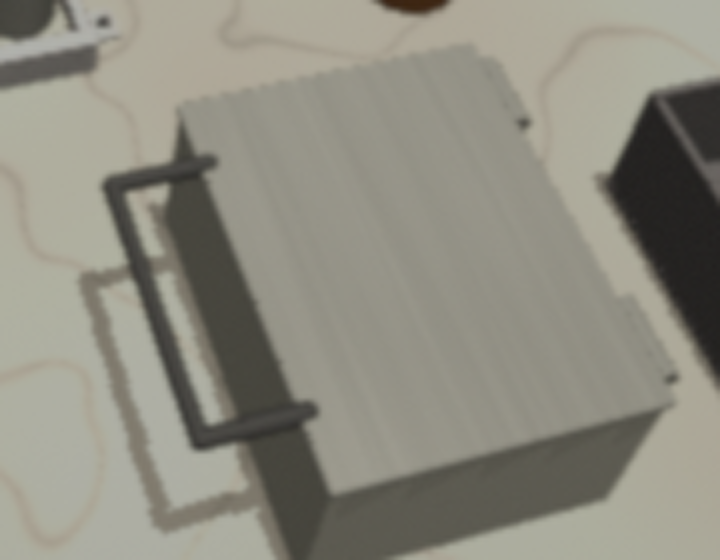

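View pics/scene_bin.png

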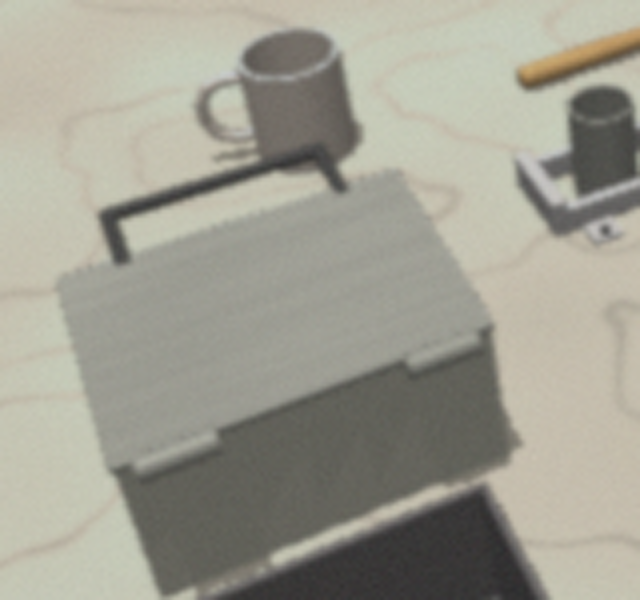

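```bash
cat > h.py <<'E'
import numpy as np
S=dict(scene=(367.4819,320.327,192.520,np.array([[0.5408,0.4618,-0.703,1285.1977],[0.8409,-0.3181,0.4379,-434.5121],[-0.0214,-0.828,-0.5603,655.2194]])),
 side=(404.2266,315.3238,198.5026,np.array([[0.9502,-0.2012,0.2379,314.8358],[-0.3108,-0.664,0.6801,-649.4862],[0.0211,-0.7202,-0.6935,783.7406]])))
def ray(n,u,v):
    f,cx,cy,P=S[n]; d=P[:,:3]@np.array([(u-cx)/f,(v-cy)/f,1.]); return P[:,3],d
def pl(n,u,v,z):
    o,d=ray(n,u,v); return o+d*(z-o[2])/d[2]
def tri(a,b):
    (o1,d1),(o2,d2)=ray(*a),ray(*b)
    s=np.linalg.lstsq(np.c_[d1,-d2],o2-o1,rcond=None)[0]
    p,q=o1+s[0]*d1,o2+s[1]*d2
    return (p+q)/2,np.linalg.norm(p-q)
def sc(x,y): return ("side",(x+.5)/3-.5+190,(y+.5)/3-.5+115)
def cc(x,y): return ("scene",(x+.5)/4-.5+260,(y+.5)/4-.5+130)
def sb(x,y): return ("side",(x+.5)/4-.5+310,(y+.5)/4-.5+250)
def cb(x,y): return ("scene",(x+.5)/4-.5+140,(y+.5)/4-.5+170)
E
python3 - <<'E'
from h import *
np.set_printoptions(precision=1,suppress=True)
for n,a,b,z in [("far",sc(261,44),cc(593,104),75),("near",sc(298,163),cc(393,164),75),("lane",sc(374,353),cc(122,262),75),
 ("red",sc(388,121),cc(515,206),75),("redL",sc(64,161),cc(311,48),75),("yelN",sc(155,117),cc(413,76),75),("yelF",sc(119,70),cc(469,42),75),
 ("jar",sc(434,66),cc(670,228),70),("syrup",sc(711,228),cc(248,335),190),("bowl",sc(518,180),cc(522,345),50),("cutter",sc(543,293),cc(333,412),30),
 ("railtipL",sc(281,283),cc(272,241),22),("railtipR",sc(379,265),cc(335,299),22),
 ("stopL",sc(342,449),cc(41,321),30),("stopR",sc(433,434),cc(84,375),30)]:
    print(n,pl(*a,z),pl(*b,z),*tri(a,b))
for n,a,b,z in [("barA",sb(112,183),cb(318,152),104),("barB",sb(203,440),cb(107,216),104),("lidFL",sb(183,107),cb(400,172),107),("lidFR",sb(330,495),cb(60,280),107),
   ("lidBL",sb(478,47),cb(490,325),107),("lidBR",sb(672,403),cb(113,467),107),("mug",None,cb(290,52),85)]:
    if a: print(n,pl(*a,z),pl(*b,z),*tri(a,b))
    else: print(n,pl(*b,z))
E
```

```text
far [539.6 370.3  75. ] [538.6 371.8  75. ] [539.6 370.5  75.4] 0.8585676524033303
near [525.3 176.8  75. ] [521.7 179.2  75. ] [524.9 176.1  76.8] 1.7588088869806675
lane [520.5 -61.6  75. ] [520.2 -57.7  75. ] [520.8 -59.1  74.4] 3.0522378050699803
red [623.5 212.2  75. ] [620.3 215.6  75. ] [623.2 212.1  76.6] 2.2857916415359343
redL [323.3 240.1  75. ] [321.4 242.3  75. ] [323.3 240.6  75.6] 1.3997243964975574
yelN [413.9 281.   75. ] [415.2 282.5  75. ] [414.1 283.2  73.9] 0.9116555577463259
yelF [393.9 366.   75. ] [392.3 363.3  75. ] [393.7 362.5  76.5] 1.472907365311601
jar [698.9 290.7  70. ] [700.  292.6  70. ] [699.6 292.7  69.1] 1.1634749005018374
syrup [ 758.6 -114.2  190. ] [ 768.3 -110.6  190. ] [ 763.  -108.1  184.6] 1.9365018640296343
bowl [722.4 123.3  50. ] [725.2 131.9  50. ] [724.8 130.3  47.4] 5.859732124341014
cutter [695.4  -1.6  30. ] [691.2   1.6  30. ] [694.5  -1.8  32.4] 2.8288388303931344
railtipL [482.9  84.1  22. ] [491.2  87.   22. ] [484.3  91.   15.9] 1.550134082497155
railtipR [572.5  80.5  22. ] [581.1  82.5  22. ] [574.6  87.   15.8] 0.877248203513439
stopL [ 479.9 -109.8   30. ] [ 493.3 -112.3   30. ] [ 481.7 -106.2   21.9] 3.468520949100872
stopR [ 551.5 -117.    30. ] [ 565.2 -115.3   30. ] [ 554.5 -110.5   20.7] 0.14275054619854363
barA [ 505.1 -253.5  104. ] [ 504.9 -253.5  104. ] [ 505.1 -253.5  104.1] 0.061380401289742925
barB [ 498.  -384.9  104. ] [ 495.3 -382.5  104. ] [ 497.6 -383.9  105. ] 2.701799432462301
lidFL [ 553.9 -224.4  107. ] [ 558.5 -219.4  107. ] [ 555.3 -220.   103.4] 3.8191051336187276
lidFR [ 538.9 -423.8  107. ] [ 544.3 -419.5  107. ] [ 540.  -420.9  103.2] 3.155572496880613
lidBL [ 716.1 -235.3  107. ] [ 715.5 -232.1  107. ] [ 716.4 -233.6  106.9] 2.943268070235422
lidBR [ 700.  -432.9  107. ] [ 703.6 -428.9  107. ] [ 701.4 -430.4  104.3] 3.1864098133552
mug [ 347.2 -221.2   85. ]
```

```bash
cat > mv.py <<'E'
import sys,numpy as np
from scipy.spatial.transform import Rotation as R
from cell import read_state
s=read_state(); r=R.from_euler('xyz',s['eef_rot'])
x,y,z,yaw=map(float,sys.argv[1:5])
d=r.inv().apply(np.array([x,y,z])-s['eef_pos'])/10
rv=(r.inv()*R.from_euler('xyz',[np.pi,0,yaw])).as_rotvec()
print("t",s['clock'],"pos",np.round(s['eef_pos'],1),"rpy",np.round(s['eef_rot'],4),"F",np.round(s['wrist_force'],1),"gap",round(s['finger_gap'],1),"j",np.round(s['joints'],2))
print("shift cm",np.round(d,2),"rot",np.round(rv,3))
E
python3 mv.py 528 60 205 1.51
```

```text
t 0.15 pos [136.4 532.6 205. ] rpy [-3.1408 -0.      2.8908] F [0.3 0.7 0. ] gap 94.1 j [ 1.25  0.3   1.52 -0.    1.32 -0.07]
shift cm [-4.966e+01 -3.606e+01  3.000e-02] rot [-1.000e-03  1.000e-03  1.381e+00]
```

>>> servo_tool(
  series=[
    [-4,-2.8,0,0,0,0.12],
    [-8,-5.6,0,0,0,0.24],
    [-11.5,-8.4,0,0,0,0.36],
    [-15,-11,0,0,0,0.48],
    [-18.5,-13.5,0,0,0,0.6],
    [-22,-16,0,0,0,0.72],
    [-25.4,-18.5,0,0,0,0.83],
    [-28.8,-21,0,0,0,0.94],
    [-32,-23.4,0,0,0,1.04],
    [-35,-25.6,0,0,0,1.14],
  ],
  gripper=9.4,
)

```text
clock: 0.98
eef_pos: [402.0, 209.2, 205.5]
eef_rot: [3.141, -0.0, 1.746]
wrist_force: [0.0, 1.1, 1.2]
finger_gap: 93.8
```

```bash
python3 mv.py 528 60 205 1.51
```

```text
t 0.9833 pos [402.  209.2 205.5] rpy [ 3.1414 -0.      1.7459] F [0.  1.1 1.2] gap 93.8 j [0.4  0.08 1.78 0.   1.28 0.22]
shift cm [-16.88   9.81   0.05] rot [ 0.    -0.     0.236]
```

>>> servo_tool(
  series=[
    [-3,1.7,0,0,0,0.1],
    [-6,3.4,0,0,0,0.2],
    [-9.3,5.4,0,0,0,0.236],
    [-12.5,7.2,0,0,0,0.236],
    [-15,8.8,0,0,0,0.236],
    [-16.9,9.8,0,0,0,0.236],
    [-16.9,9.8,0,0,0,0.236],
    [-16.9,9.8,0,0,0,0.236],
    [-16.9,9.8,0,0,0,0.236],
    [-16.9,9.8,0,0,0,0.236],
  ],
)

```text
clock: 1.82
eef_pos: [527.4, 63.3, 205.5]
eef_rot: [-3.142, -0.0, 1.516]
wrist_force: [-0.1, -0.0, 0.3]
finger_gap: 94.1
```

```bash
cat > w.py <<'E'
import sys,cv2,numpy as np
from scipy.spatial.transform import Rotation as R
from cell import read_state,camera
s=read_state(); c=camera("wrist"); n=sys.argv[1]
cv2.imwrite(f"pics/{n}.png",c["pixels"][:,:,::-1])
T=np.eye(4);T[:3,:3]=R.from_euler('xyz',s['eef_rot']).as_matrix();T[:3,3]=s['eef_pos']
np.savez(f"pics/{n}.npz",P=T@c["mount"],k=[c["fx"],c["cx"],c["cy"]])
print(s['clock'],s['eef_pos'],s['eef_rot'],s['wrist_force'])
E
cat >> h.py <<'E'
def wpl(n,u,v,z):
    d=np.load(f"pics/{n}.npz");P=d["P"];f,cx,cy=d["k"]
    a=np.array([u-cx,v-cy]);r=np.hypot(*a);t=r/f
    ray=P[:3,:3]@np.r_[np.sin(t)*a/r,np.cos(t)];o=P[:3,3]
    return o+ray*(z-o[2])/ray[2]
E
python3 w.py w1
```

```text
1.8167 [527.39001002  63.25609265 205.49921686] [-3.14152145e+00 -8.72891293e-05  1.51586425e+00] [-0.14749795 -0.01492439  0.27388011]
```

View pics/w1.png

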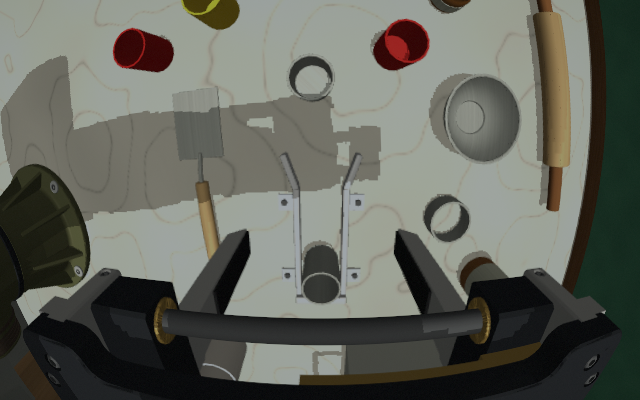

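The wrist view shows the lane from (285,155)/(357,155) down to (297,296)/(345,296), tin c's rim at (321,288) and the near tin's rim at (311,77). I'll zoom in to measure.

```bash
python3 - <<'E'
import cv2
b=cv2.imread("pics/w1.png")
cv2.imwrite("pics/w1c.png",cv2.resize(b[145:310,260:380],None,fx=3.6,fy=3.6,interpolation=cv2.INTER_CUBIC))
cv2.imwrite("pics/w1d.png",cv2.resize(b[40:120,270:350],None,fx=5,fy=5,interpolation=cv2.INTER_CUBIC))
E
```

```text
(no output)
```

View pics/w1c.png

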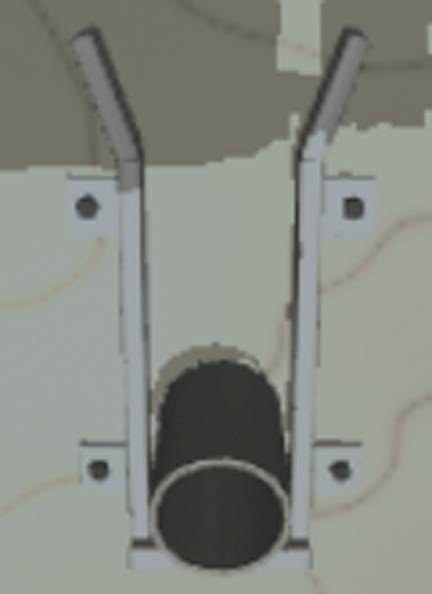

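View pics/w1d.png

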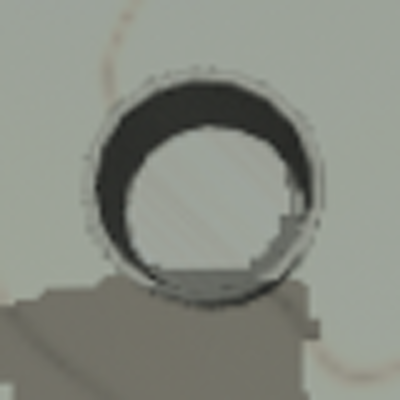

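```bash
python3 - <<'E'
from h import *
np.set_printoptions(precision=1,suppress=True)
def a(x,y): return (x+.5)/3.6-.5+260,(y+.5)/3.6-.5+145
def b(x,y): return (x+.5)/5-.5+270,(y+.5)/5-.5+40
for n,p,z in [("Lbend",a(141,160),22),("Rbend",a(301,158),22),("Llow",a(148,520),22),("Rlow",a(292,520),22),("Lmid",a(145,350),22),("Rmid",a(296,350),22),("stopInL",a(132,548),30),("stopInR",a(309,548),30),("stopOutL",a(130,568),30),("stopOutR",a(312,568),30),
 ("tipL",a(72,42),22),("tipR",a(366,42),22),("tinc",a(220,515),75),("near",b(206,190),75)]:
    print(n,wpl("w1",*p,z))
E
```

```text
Lbend [498.4  48.8  22. ]
Rbend [552.4  46.6  22. ]
Llow [489.1 -95.2  22. ]
Rlow [544.8 -98.2  22. ]
Lmid [494.2 -21.8  22. ]
Rmid [548.4 -24.7  22. ]
stopInL [ 482.8 -102.8   30. ]
stopInR [ 550.8 -106.4   30. ]
stopOutL [ 481.1 -112.5   30. ]
stopOutR [ 551.8 -116.3   30. ]
tipL [478.4  90.6  22. ]
tipR [575.5  85.3  22. ]
tinc [519.3 -58.9  75. ]
near [522.6 176.1  75. ]
```

```bash
python3 mv.py 523 176.3 32 1.513
```

```text
t 1.8667 pos [527.5  63.3 205.6] rpy [ 3.1415e+00 -1.0000e-04  1.5160e+00] F [-0.5 -0.2 -0.5] gap 93.9 j [0.05 0.26 1.57 0.   1.31 0.11]
shift cm [11.26 -1.07 17.36] rot [ 0.    -0.     0.003]
```

>>> servo_tool(
  series=[
    [3.5,-0.3,0,0,0,0.003],
    [7,-0.7,1,0,0,0.003],
    [10,-1,3,0,0,0.003],
    [11.26,-1.07,6,0,0,0.003],
    [11.26,-1.07,9,0,0,0.003],
    [11.26,-1.07,12,0,0,0.003],
    [11.26,-1.07,14.5,0,0,0.003],
    [11.26,-1.07,16.5,0,0,0.003],
    [11.26,-1.07,17.36,0,0,0.003],
    [11.26,-1.07,17.36,0,0,0.003],
  ],
)

```text
clock: 2.7
eef_pos: [522.4, 175.7, 30.4]
eef_rot: [-3.139, 0.001, 1.513]
wrist_force: [-0.4, -0.3, -0.4]
finger_gap: 94.4
```

```bash
python3 mv.py 523 176.3 32 1.513; python3 w.py w2
```

```text
t 2.7 pos [522.4 175.7  30.4] rpy [-3.1389e+00  9.0000e-04  1.5126e+00] F [-0.4 -0.3 -0.4] gap 94.4 j [ 0.26  0.51  1.67 -0.    0.96  0.32]
shift cm [ 0.07  0.06 -0.16] rot [-0.003  0.001 -0.   ]
2.7 [522.38615656 175.66882824  30.42279638] [-3.13888053e+00  8.88257120e-04  1.51264320e+00] [-0.39407517 -0.31961025 -0.4369323 ]
```

View pics/w2.png

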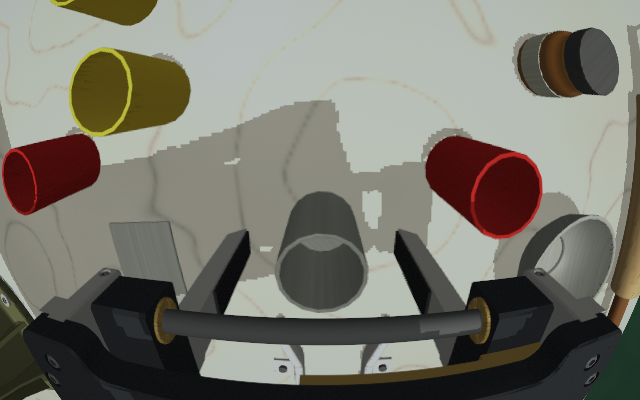

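The tin at (321,272) is centred between the fingers. I'll close on it gently.

>>> servo_tool(
  series=[
    [0.05,0.05,-0.1,0,0,0],
    [0.05,0.05,-0.1,0,0,0],
    [0.05,0.05,-0.1,0,0,0],
    [0.05,0.05,-0.1,0,0,0],
    [0.05,0.05,-0.1,0,0,0],
    [0.05,0.05,-0.1,0,0,0],
    [0.05,0.05,-0.1,0,0,0],
    [0.05,0.05,-0.1,0,0,0],
    [0.05,0.05,-0.1,0,0,0],
    [0.05,0.05,-0.1,0,0,0],
  ],
  gripper=4,
  grip_force=8,
)

```text
clock: 3.58
eef_pos: [523.9, 175.9, 32.9]
eef_rot: [-3.141, 0.0, 1.512]
wrist_force: [-3.0, 0.2, 3.4]
finger_gap: 48.2
```

```bash
python3 mv.py 525.7 60 32 1.513
```

```text
t 3.5833 pos [523.9 175.9  32.9] rpy [-3.1412e+00  1.0000e-04  1.5118e+00] F [-3.   0.2  3.4] gap 48.2 j [0.26 0.51 1.67 0.   0.97 0.32]
shift cm [-11.56   0.86   0.09] rot [-0.     0.    -0.001]
```

>>> servo_tool(
  series=[
    [-0.6,0.04,0,0,0,0],
    [-1.8,0.13,0,0,0,0],
    [-3.1,0.23,0,0,0,0],
    [-4.5,0.33,0,0,0,0],
    [-5.9,0.44,0,0,0,0],
    [-7.3,0.55,0,0,0,0],
    [-8.7,0.65,0,0,0,0],
    [-10,0.75,0,0,0,0],
    [-11,0.82,0,0,0,0],
    [-11.56,0.86,0,0,0,0],
  ],
)

```text
clock: 4.42
eef_pos: [525.9, 58.9, 32.9]
eef_rot: [3.141, -0.0, 1.511]
wrist_force: [0.0, 2.1, 1.0]
finger_gap: 46.8
```

```bash
python3 mv.py 522 -15 32 1.513; python3 w.py w3
```

```text
t 4.4167 pos [525.9  58.9  32.9] rpy [ 3.1415e+00 -1.0000e-04  1.5110e+00] F [0.  2.1 1. ] gap 46.8 j [0.04 0.47 1.74 0.   0.94 0.1 ]
shift cm [-7.4   0.05  0.09] rot [ 0.    -0.    -0.002]
4.4167 [525.93202927  58.86287334  32.8641541 ] [ 3.14145908e+00 -6.71323595e-05  1.51100350e+00] [0.01655472 2.0975767  1.00020102]
```

View pics/w3.png

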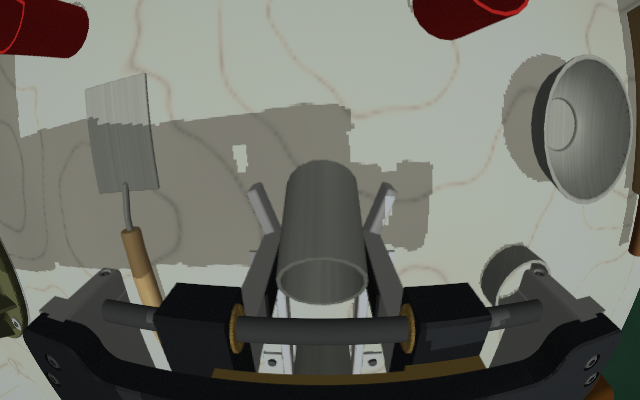

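```bash
python3 - <<'E'
from h import *
np.set_printoptions(precision=1,suppress=True)
print(wpl("w2",322,273,75), wpl("w3",322,281,75))
import cv2
b=cv2.imread("pics/w3.png")
cv2.imwrite("pics/w3c.png",cv2.resize(b[150:310,230:420],None,fx=4,fy=4,interpolation=cv2.INTER_CUBIC))
b=cv2.imread("pics/w2.png")
cv2.imwrite("pics/w2c.png",cv2.resize(b[180:330,230:420],None,fx=4,fy=4,interpolation=cv2.INTER_CUBIC))
E
```

```text
[522.7 179.   75. ] [525.8  55.8  75. ]
```

View pics/w3c.png

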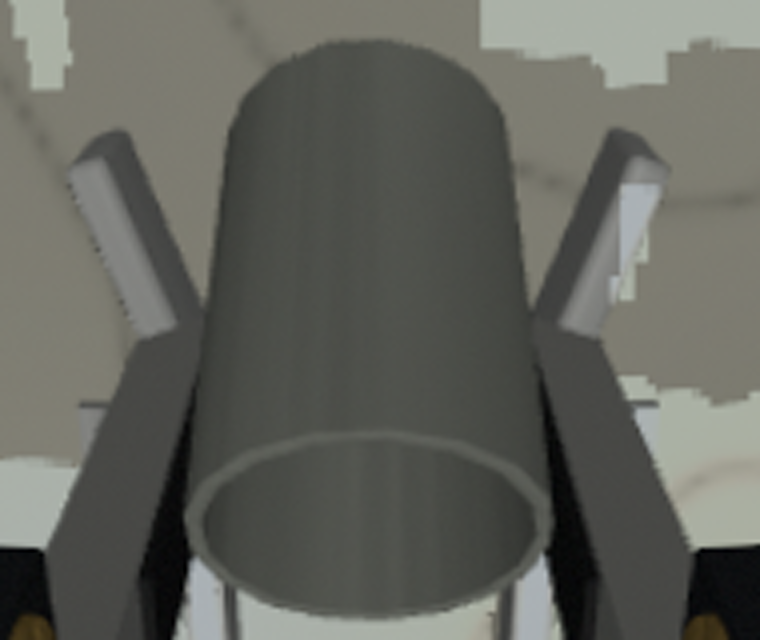

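View pics/w2c.png

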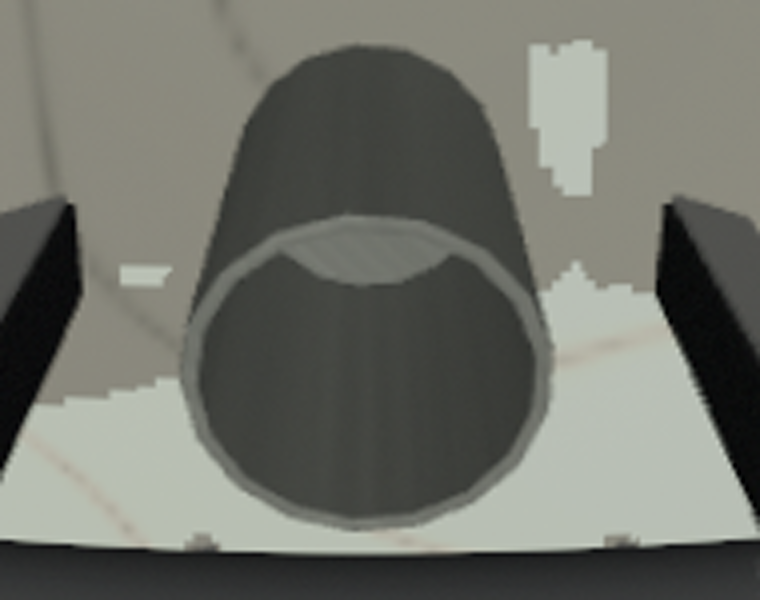

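```bash
python3 - <<'E'
from cell import camera
import cv2
for n,(r) in {"side":(140,280,220,420),"scene":(140,260,240,420)}.items():
    b=camera(n)["pixels"][:,:,::-1]; b=b[r[0]:r[1],r[2]:r[3]]
    cv2.imwrite(f"pics/{n}3.png",cv2.resize(b,None,fx=4,fy=4,interpolation=cv2.INTER_CUBIC))
E
```

```text
(no output)
```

View pics/side3.png

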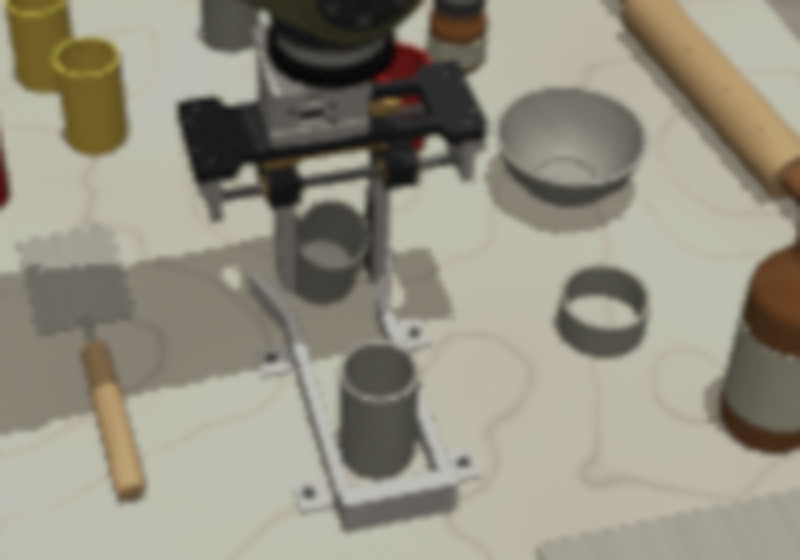

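View pics/scene3.png

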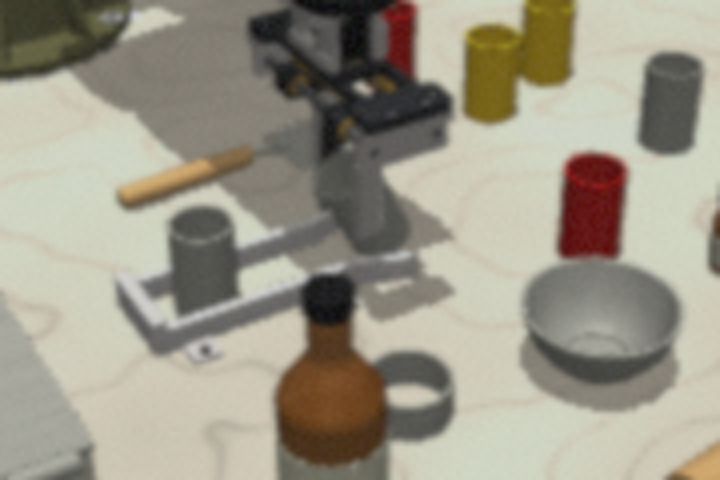

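The crops show the held tin tilted about 20 degrees: its base dragged behind the grip, which sat too high. I'll back off slowly with a lighter grip to stand it upright, then switch to a low push from behind.

>>> servo_tool(
  series=[
    [0.2,0,0,0,0,0],
    [0.4,0,0,0,0,0],
    [0.6,0,0,0,0,0],
    [0.8,0,0,0,0,0],
    [1.0,0,0,0,0,0],
    [1.2,0,0,0,0,0],
    [1.4,0,0,0,0,0],
    [1.5,0,0,0,0,0],
    [1.5,0,0,0,0,0],
    [1.5,0,0,0,0,0],
  ],
  grip_force=3,
)

```text
clock: 5.4
eef_pos: [526.6, 75.0, 32.7]
eef_rot: [-3.141, -0.0, 1.512]
wrist_force: [-0.1, 0.5, -2.5]
finger_gap: 46.7
```

```bash
python3 mv.py 522 -15 32 1.513; python3 w.py w4; python3 - <<'E'
from cell import camera
import cv2
b=cv2.imread("pics/w4.png")
cv2.imwrite("pics/w4c.png",cv2.resize(b[150:310,230:420],None,fx=4,fy=4,interpolation=cv2.INTER_CUBIC))
E
```

```text
t 5.4 pos [526.6  75.   32.7] rpy [-3.1412 -0.      1.5119] F [-0.1  0.5 -2.5] gap 46.7 j [0.07 0.47 1.73 0.   0.94 0.13]
shift cm [-9.01  0.07  0.07] rot [-0.    -0.    -0.001]
5.4 [526.59813542  75.02054879  32.73027707] [-3.14124388e+00 -2.35355650e-05  1.51189981e+00] [-0.08551222  0.47713872 -2.48660136]
```

View pics/w4c.png

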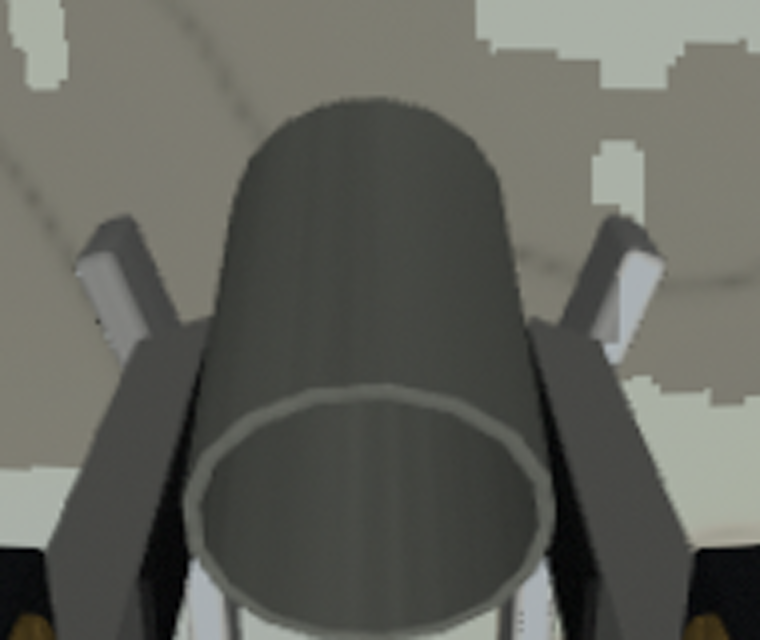

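>>> servo_tool(
  series=[
    [0.15,0,0.06,0,0,0],
    [0.3,0,0.12,0,0,0],
    [0.45,0,0.18,0,0,0],
    [0.6,0,0.24,0,0,0],
    [0.75,0,0.3,0,0,0],
    [0.9,0,0.36,0,0,0],
    [1.0,0,0.4,0,0,0],
    [1.0,0,0.45,0,0,0],
    [1.0,0,0.5,0,0,0],
    [1.0,0,0.5,0,0,0],
  ],
)

```text
clock: 6.28
eef_pos: [527.3, 85.1, 27.9]
eef_rot: [3.142, -0.0, 1.512]
wrist_force: [-1.3, 3.1, 3.3]
finger_gap: 46.6
```

```bash
python3 mv.py 522 -15 32 1.513; python3 w.py w5; python3 - <<'E'
from cell import camera
import cv2
b=cv2.imread("pics/w5.png")
cv2.imwrite("pics/w5c.png",cv2.resize(b[150:310,230:420],None,fx=4,fy=4,interpolation=cv2.INTER_CUBIC))
E
```

```text
t 6.2833 pos [527.3  85.1  27.9] rpy [ 3.1415e+00 -2.0000e-04  1.5118e+00] F [-1.3  3.1  3.3] gap 46.6 j [0.09 0.48 1.72 0.   0.94 0.15]
shift cm [-10.02   0.06  -0.42] rot [ 0.    -0.    -0.001]
6.2833 [527.33488375  85.07301384  27.87187304] [ 3.14150643e+00 -2.47758576e-04  1.51183436e+00] [-1.29766836  3.11888888  3.25439233]
```

View pics/w5c.png

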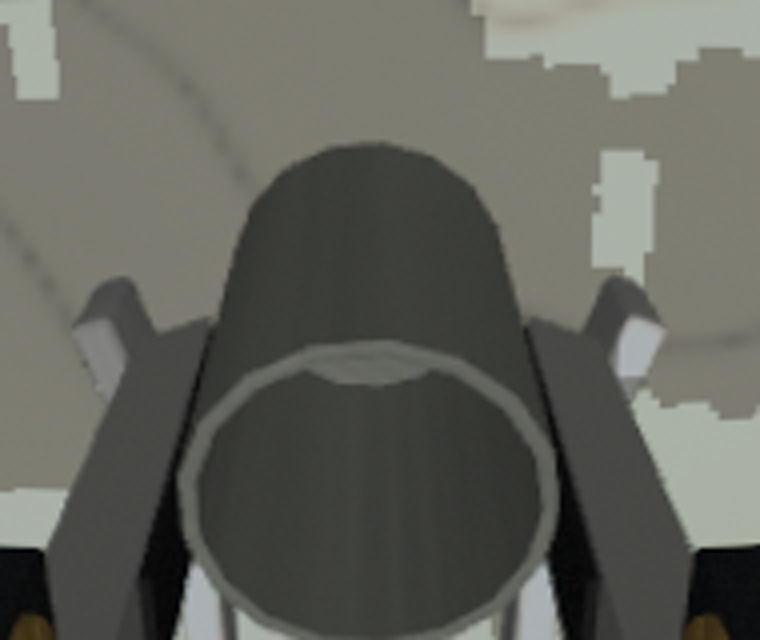

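>>> servo_tool(
  series=[
    [0.1,0,0.05,0,0,0],
    [0.2,0,0.05,0,0,0],
    [0.3,0,0.05,0,0,0],
    [0.35,0,0.05,0,0,0],
    [0.35,0,0.05,0,0,0],
    [0.35,0,0.05,0,0,0],
    [0.35,0,0.05,0,0,0],
    [0.35,0,0.05,0,0,0],
    [0.35,0,0.05,0,0,0],
    [0.35,0,0.05,0,0,0],
  ],
)

```text
clock: 7.17
eef_pos: [527.5, 88.4, 27.3]
eef_rot: [-3.142, -0.0, 1.512]
wrist_force: [-0.1, -0.6, -1.1]
finger_gap: 46.7
```

>>> servo_tool(
  series=[
    [0,0,0,0,0,0],
    [0,0,0,0,0,0],
    [0,0,0,0,0,0],
    [0,0,0,0,0,0],
    [0,0,0,0,0,0],
    [0,0,0,0,0,0],
    [0,0,0,0,0,0],
    [0,0,0,0,0,0],
    [0,0,0,0,0,0],
    [0,0,0,0,0,0],
  ],
  gripper=6,
)

```text
clock: 8.0
eef_pos: [527.5, 88.4, 27.4]
eef_rot: [-3.142, -0.0, 1.512]
wrist_force: [0.3, -0.8, 0.3]
finger_gap: 59.9
```

```bash
python3 mv.py 527 88 140 1.513; python3 w.py w6; python3 - <<'E'
from cell import camera
import cv2
b=cv2.imread("pics/w6.png")
cv2.imwrite("pics/w6c.png",cv2.resize(b[150:310,230:420],None,fx=4,fy=4,interpolation=cv2.INTER_CUBIC))
E
```

```text
t 8.0 pos [527.5  88.4  27.4] rpy [-3.1416 -0.      1.5118] F [ 0.3 -0.8  0.3] gap 59.9 j [0.1  0.48 1.72 0.   0.94 0.16]
shift cm [ -0.04  -0.05 -11.26] rot [-0.    -0.    -0.001]
8.0 [527.52809122  88.40574209  27.35749517] [-3.14158450e+00 -5.75155401e-06  1.51178234e+00] [ 0.33334278 -0.82711967  0.27625421]
```

View pics/w6c.png

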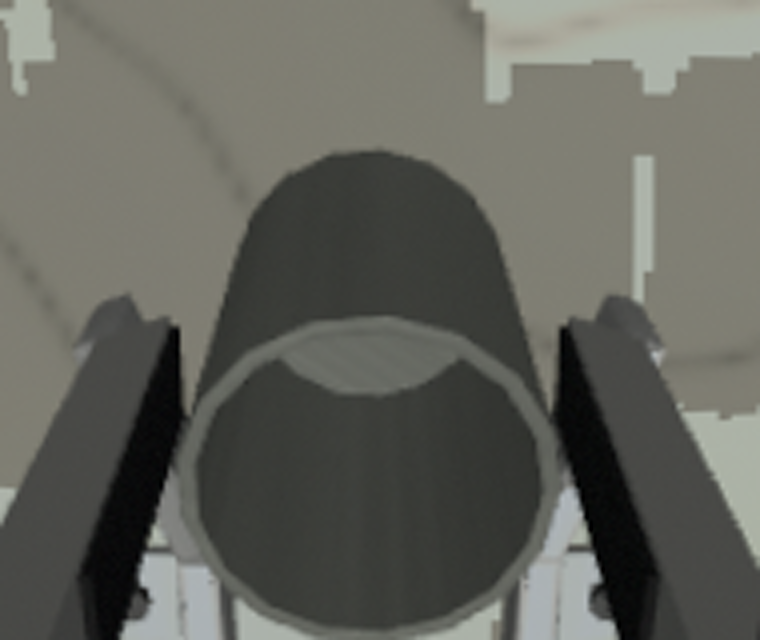

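```bash
python3 - <<'E'
from h import *
print(wpl("w6",322,268.6,75))
E
python3 mv.py 528 135 100 1.513
```

```text
[528.02587397  96.07308692  75.        ]
t 8.05 pos [527.5  88.4  27.3] rpy [-3.1416  0.      1.5118] F [-0.6 -0.4  0.6] gap 60.1 j [ 0.1   0.48  1.72 -0.    0.94  0.16]
shift cm [ 4.66 -0.23 -7.27] rot [-0.     0.    -0.001]
```

>>> servo_tool(
  series=[
    [0,0,-1.5,0,0,0],
    [0,0,-4,0,0,0],
    [0,0,-7,0,0,0],
    [1,0,-8,0,0,0],
    [3,-0.1,-8,0,0,0],
    [5.2,-0.2,-8,0,0,0],
    [5.6,-0.2,-8,0,0,0],
    [5.6,-0.2,-8,0,0,0],
    [5.6,-0.2,-8,0,0,0],
    [5.6,-0.2,-8,0,0,0],
  ],
)

```text
clock: 8.88
eef_pos: [528.7, 143.8, 107.0]
eef_rot: [-3.141, 0.0, 1.511]
wrist_force: [-0.0, -0.4, -0.7]
finger_gap: 59.9
```

>>> servo_tool(
  series=[
    [0,0,0,0,0,0],
    [0,0,0,0,0,0],
    [0,0,0,0,0,0],
    [0,0,2,0,0,0],
    [0,0,4.5,0,0,0],
    [0,0,7,0,0,0],
    [0,0,9,0,0,0],
    [0,0,9.8,0,0,0],
    [0,0,9.8,0,0,0],
    [0,0,9.8,0,0,0],
  ],
  gripper=1.6,
  grip_force=20,
)

```text
clock: 9.72
eef_pos: [529.2, 144.4, 10.0]
eef_rot: [3.141, -0.0, 1.512]
wrist_force: [-0.1, -0.1, -0.2]
finger_gap: 16.1
```

```bash
python3 mv.py 525.1 45 8 1.513; python3 w.py w7
```

```text
t 9.7167 pos [529.2 144.4  10. ] rpy [ 3.1412e+00 -1.0000e-04  1.5116e+00] F [-0.1 -0.1 -0.2] gap 16.1 j [ 0.2   0.54  1.69 -0.    0.92  0.26]
shift cm [-9.94  0.18  0.2 ] rot [ 0.    -0.    -0.001]
9.7167 [529.17564919 144.37508285   9.99404635] [ 3.14124678e+00 -7.81058482e-05  1.51162659e+00] [-0.08423343 -0.1055712  -0.15963733]
```

View pics/w7.png

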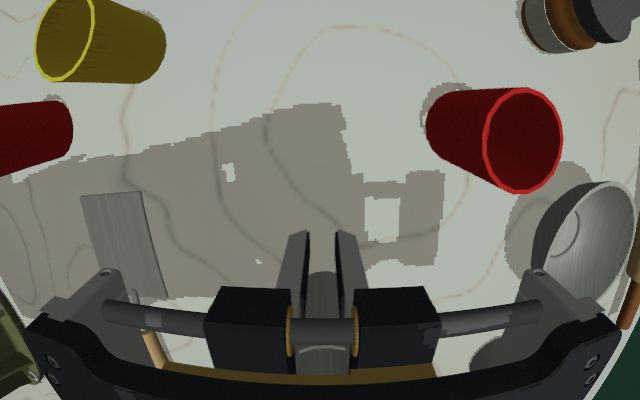

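>>> servo_tool(
  series=[
    [-0.5,0.1,0.1,0,0,0],
    [-1.1,0.15,0.2,0,0,0],
    [-1.7,0.15,0.2,0,0,0],
    [-2.3,0.15,0.2,0,0,0],
    [-3.0,0.15,0.2,0,0,0],
    [-3.7,0.15,0.2,0,0,0],
    [-4.4,0.15,0.2,0,0,0],
    [-5.1,0.15,0.2,0,0,0],
    [-5.6,0.15,0.2,0,0,0],
    [-5.9,0.15,0.2,0,0,0],
  ],
)

```text
clock: 10.6
eef_pos: [526.9, 84.7, 7.4]
eef_rot: [3.142, -0.0, 1.511]
wrist_force: [0.1, 4.1, 3.1]
finger_gap: 16.1
```

```bash
python3 mv.py 525.1 45 8 1.513; python3 w.py w8; python3 - <<'E'
from cell import camera
import cv2
for n,(r) in {"side":(140,280,220,420),"scene":(140,260,240,420)}.items():
    b=camera(n)["pixels"][:,:,::-1]; b=b[r[0]:r[1],r[2]:r[3]]
    cv2.imwrite(f"pics/{n}8.png",cv2.resize(b,None,fx=4,fy=4,interpolation=cv2.INTER_CUBIC))
E
```

```text
t 10.6 pos [526.9  84.7   7.4] rpy [ 3.1415 -0.      1.5113] F [0.1 4.1 3.1] gap 16.1 j [0.09 0.52 1.73 0.   0.89 0.15]
shift cm [-3.98  0.06 -0.06] rot [ 0.    -0.    -0.002]
10.6 [526.85922803  84.72567119   7.41892002] [ 3.14150500e+00 -3.32913360e-05  1.51129704e+00] [0.08388674 4.06253162 3.10005118]
```

View pics/side8.png

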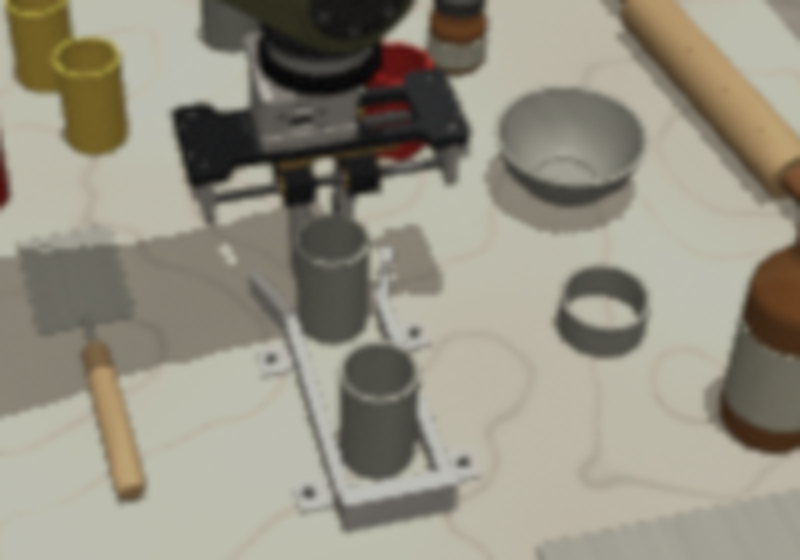

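View pics/scene8.png

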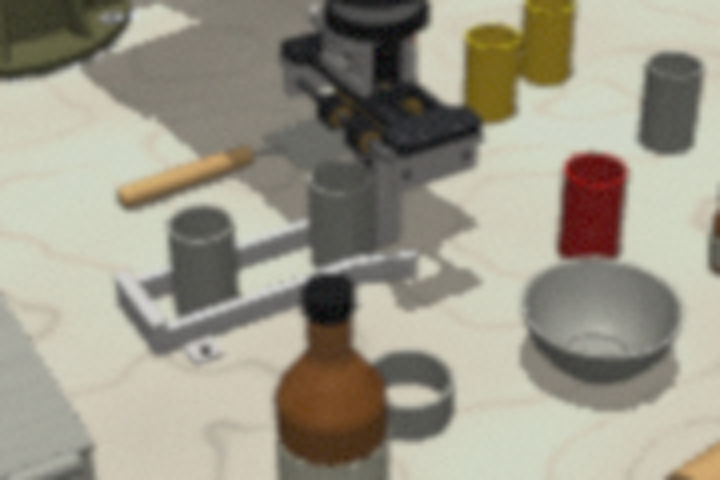

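>>> servo_tool(
  series=[
    [-0.4,0.05,0,0,0,0],
    [-1.0,0.1,0,0,0,0],
    [-1.6,0.1,0,0,0,0],
    [-2.3,0.1,0,0,0,0],
    [-3.0,0.1,0,0,0,0],
    [-3.7,0.1,0,0,0,0],
    [-4.4,0.1,0,0,0,0],
    [-5.0,0.1,0,0,0,0],
    [-5.5,0.1,0,0,0,0],
    [-5.7,0.1,0,0,0,0],
  ],
)

```text
clock: 11.58
eef_pos: [524.5, 27.7, 7.4]
eef_rot: [3.142, 0.0, 1.511]
wrist_force: [0.6, 1.7, -0.7]
finger_gap: 15.9
```

```bash
python3 mv.py 522.8 -2 8 1.513
```

```text
t 11.5833 pos [524.5  27.7   7.4] rpy [3.1416 0.     1.5112] F [ 0.6  1.7 -0.7] gap 15.9 j [-0.02  0.5   1.76 -0.    0.88  0.04]
shift cm [-2.98  0.01 -0.06] rot [ 0.     0.    -0.002]
```

>>> servo_tool(
  series=[
    [-0.3,0,0,0,0,0],
    [-0.7,0,0,0,0,0],
    [-1.1,0,0,0,0,0],
    [-1.5,0,0,0,0,0],
    [-1.9,0,0,0,0,0],
    [-2.2,0,0,0,0,0],
    [-2.4,0,0,0,0,0],
    [-2.6,0,0,0,0,0],
    [-2.7,0,0,0,0,0],
    [-2.8,0,0,0,0,0],
  ],
)

```text
clock: 12.42
eef_pos: [522.8, 0.5, 7.3]
eef_rot: [-3.142, -0.0, 1.512]
wrist_force: [-0.3, 2.2, -1.0]
finger_gap: 16.1
```

```bash
python3 mv.py 522.8 -2 8 1.513; python3 w.py w9; python3 - <<'E'
from cell import camera
import cv2
for n,(r) in {"side":(170,280,240,400),"scene":(140,260,240,420)}.items():
    b=camera(n)["pixels"][:,:,::-1]; b=b[r[0]:r[1],r[2]:r[3]]
    cv2.imwrite(f"pics/{n}9.png",cv2.resize(b,None,fx=4,fy=4,interpolation=cv2.INTER_CUBIC))
E
```

```text
t 12.4167 pos [5.228e+02 5.000e-01 7.300e+00] rpy [-3.1415 -0.      1.5117] F [-0.3  2.2 -1. ] gap 16.1 j [-0.07  0.5   1.76  0.    0.88 -0.01]
shift cm [-0.25  0.01 -0.07] rot [-0.    -0.    -0.001]
12.4167 [5.22804409e+02 4.69374709e-01 7.33789020e+00] [-3.14153033e+00 -4.07973787e-05  1.51173962e+00] [-0.33716816  2.22179139 -0.9597479 ]
```

View pics/side9.png

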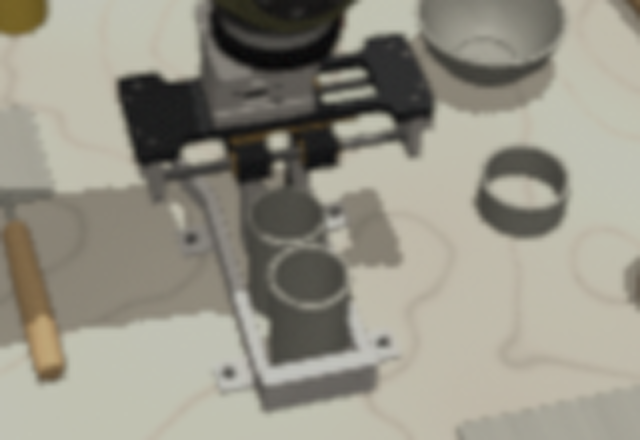

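```bash
python3 - <<'E'
from h import *
for p in [(262,97),(283,118),(328,103),(300,80)]: print(pl("side",*p,10))
E
python3 mv.py 541.7 415.8 110 1.513
```

```text
[559.63364916 683.26462326  10.        ]
[598.08616219 524.52135711  10.        ]
[781.48225703 575.08131218  10.        ]
[732.57945024 770.2130335   10.        ]
t 12.5667 pos [5.229e+02 5.000e-01 7.400e+00] rpy [3.1415e+00 2.0000e-04 1.5119e+00] F [ 0.1  0.4 -0.7] gap 16.3 j [-0.07  0.5   1.76 -0.    0.88 -0.01]
shift cm [ 41.57  -0.57 -10.27] rot [ 0.     0.    -0.001]
```

>>> servo_tool(
  series=[
    [1,0,0,0,0,0],
    [2.5,0,-1,0,0,0],
    [4,0,-4,0,0,0],
    [5,0,-8,0,0,0],
    [7.5,0,-10.3,0,0,0],
    [11,0,-10.3,0,0,0],
    [15,-0.2,-10.3,0,0,0],
    [19,-0.3,-10.3,0,0,0],
    [23,-0.4,-10.3,0,0,0],
    [27,-0.5,-10.3,0,0,0],
  ],
)

```text
clock: 13.4
eef_pos: [533.2, 273.1, 110.6]
eef_rot: [3.141, -0.0, 1.512]
wrist_force: [0.7, -1.1, -0.0]
finger_gap: 16.2
```

>>> servo_tool(
  series=[
    [4,0,0,0,0,0],
    [8,0,0,0,0,0],
    [11,0,0,0,0,0],
    [13.5,0,0,0,0,0],
    [14.57,-0.05,0,0,0,0],
    [14.57,-0.05,0,0,0,0],
    [14.57,-0.05,0,0,0,0],
    [14.57,-0.05,0,0,0,0],
    [14.57,-0.05,0,0,0,0],
    [14.57,-0.05,0,0,0,0],
  ],
)

```text
clock: 14.23
eef_pos: [542.2, 414.7, 110.7]
eef_rot: [3.141, -0.0, 1.51]
wrist_force: [-0.0, 0.5, 0.3]
finger_gap: 16.0
```

```bash
python3 mv.py 541.7 415.8 8 1.513; python3 w.py w10; python3 - <<'E'
from cell import camera
import cv2
for n,(r) in {"side":(90,280,200,400),"scene":(130,260,240,440)}.items():
    b=camera(n)["pixels"][:,:,::-1]; b=b[r[0]:r[1],r[2]:r[3]]
    cv2.imwrite(f"pics/{n}10.png",cv2.resize(b,None,fx=3,fy=3,interpolation=cv2.INTER_CUBIC))
E
```

```text
t 14.2333 pos [542.2 414.7 110.7] rpy [ 3.1414e+00 -1.0000e-04  1.5105e+00] F [-0.   0.5  0.3] gap 16.0 j [ 0.6   0.68  1.19 -0.    1.27  0.66]
shift cm [ 0.1  -0.06 10.27] rot [ 0.    -0.    -0.003]
14.2333 [542.2460831  414.74729296 110.69723507] [ 3.14138741e+00 -7.86201631e-05  1.51046128e+00] [-0.04859613  0.48977951  0.27761828]
```

View pics/w10.png

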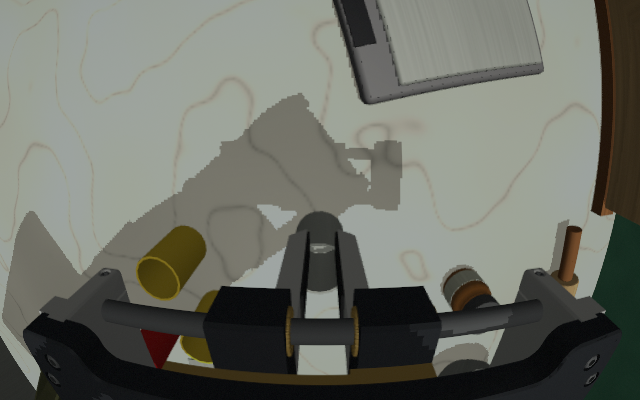

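View pics/side10.png

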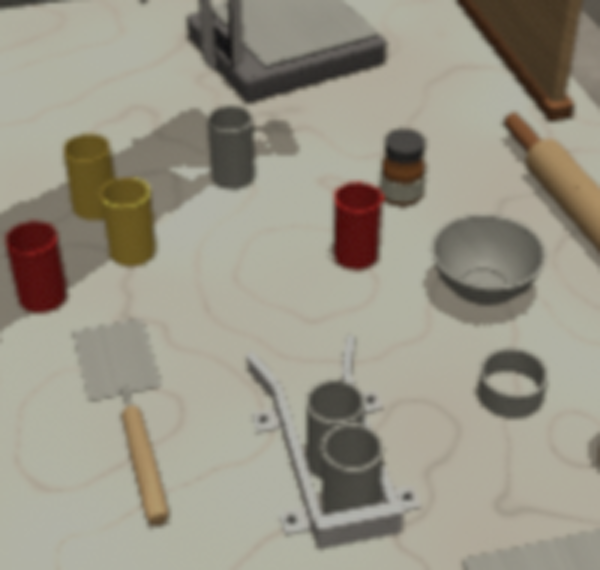

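```bash
python3 - <<'E'
from h import *
print(wpl("w10",321,212,0), wpl("w10",300,232,0),wpl("w10",342,232,0))
E
```

```text
[540.17710398 395.31146527   0.        ] [517.45852218 374.89853972   0.        ] [560.24101632 372.34128462   0.        ]
```

Clearance is about 11 mm and the tin sits at x≈539, as expected. Descending.

>>> servo_tool(
  series=[
    [0.1,-0.06,1.5,0,0,0],
    [0.1,-0.06,4,0,0,0],
    [0.1,-0.06,7,0,0,0],
    [0.1,-0.06,9,0,0,0],
    [0.1,-0.06,10.2,0,0,0],
    [0,-0.06,10.27,0,0,0],
    [-0.4,-0.06,10.27,0,0,0],
    [-0.8,-0.06,10.27,0,0,0],
    [-1.2,-0.06,10.27,0,0,0],
    [-1.5,-0.06,10.27,0,0,0],
  ],
)

```text
clock: 15.22
eef_pos: [540.9, 400.8, 9.2]
eef_rot: [3.14, -0.002, 1.512]
wrist_force: [0.5, 2.1, 0.7]
finger_gap: 15.8
```

```bash
python3 mv.py 531 152 8 1.513
```

```text
t 15.2167 pos [540.9 400.8   9.2] rpy [ 3.1399e+00 -1.5000e-03  1.5116e+00] F [0.5 2.1 0.7] gap 15.8 j [0.58 0.77 1.29 0.   1.08 0.64]
shift cm [-24.9    0.48   0.08] rot [ 0.002 -0.002 -0.001]
```

>>> servo_tool(
  series=[
    [-0.4,0,0.08,0,0,0],
    [-1,0,0.08,0,0,0],
    [-1.7,0.02,0.08,0,0,0],
    [-2.4,0.04,0.08,0,0,0],
    [-3.1,0.06,0.08,0,0,0],
    [-3.8,0.08,0.08,0,0,0],
    [-4.5,0.1,0.08,0,0,0],
    [-5.2,0.12,0.08,0,0,0],
    [-5.7,0.14,0.08,0,0,0],
    [-6,0.15,0.08,0,0,0],
  ],
)

```text
clock: 16.05
eef_pos: [538.4, 340.2, 6.9]
eef_rot: [-3.142, 0.0, 1.511]
wrist_force: [-0.1, 3.3, 4.1]
finger_gap: 15.7
```

```bash
python3 mv.py 531 152 8 1.513; python3 - <<'E'
from cell import camera
import cv2
for n,(r) in {"side":(90,280,200,400)}.items():
    b=camera(n)["pixels"][:,:,::-1]; b=b[r[0]:r[1],r[2]:r[3]]
    cv2.imwrite(f"pics/{n}11.png",cv2.resize(b,None,fx=3,fy=3,interpolation=cv2.INTER_CUBIC))
E
```

```text
t 16.05 pos [538.4 340.2   6.9] rpy [-3.1415e+00  1.0000e-04  1.5114e+00] F [-0.1  3.3  4.1] gap 15.7 j [ 0.51  0.7   1.41 -0.    1.03  0.57]
shift cm [-18.83   0.38  -0.11] rot [-0.     0.    -0.002]
```

View pics/side11.png

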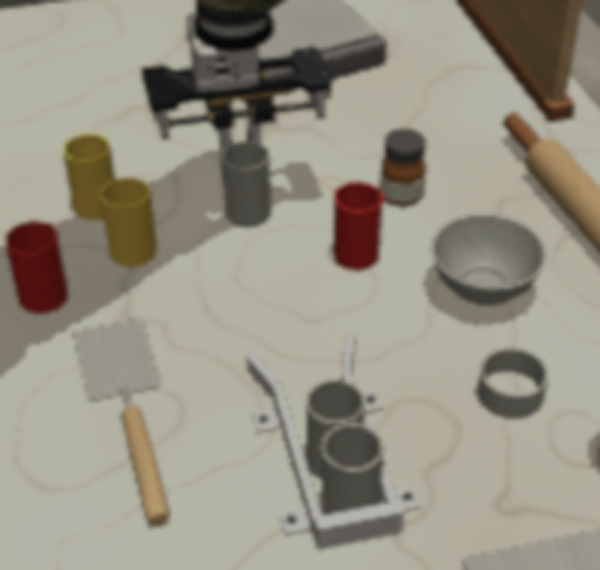

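>>> servo_tool(
  series=[
    [-0.5,0.02,-0.1,0,0,0],
    [-1.3,0.04,-0.1,0,0,0],
    [-2.1,0.06,-0.1,0,0,0],
    [-2.9,0.08,-0.1,0,0,0],
    [-3.7,0.1,-0.1,0,0,0],
    [-4.5,0.12,-0.1,0,0,0],
    [-5.3,0.14,-0.1,0,0,0],
    [-6.1,0.16,-0.1,0,0,0],
    [-6.9,0.18,-0.1,0,0,0],
    [-7.7,0.2,-0.1,0,0,0],
  ],
)

```text
clock: 16.93
eef_pos: [535.8, 263.1, 7.9]
eef_rot: [3.142, -0.0, 1.512]
wrist_force: [-0.5, -0.6, -0.4]
finger_gap: 16.0
```

>>> servo_tool(
  series=[
    [-0.8,0.02,0,0,0,0],
    [-1.6,0.04,0,0,0,0],
    [-2.4,0.06,0,0,0,0],
    [-3.2,0.08,0,0,0,0],
    [-4.0,0.1,0,0,0,0],
    [-4.8,0.12,0,0,0,0],
    [-5.6,0.14,0,0,0,0],
    [-6.4,0.16,0,0,0,0],
    [-7,0.18,0,0,0,0],
    [-7.4,0.2,0,0,0,0],
  ],
)

```text
clock: 17.77
eef_pos: [533.4, 189.1, 7.9]
eef_rot: [-3.142, 0.0, 1.511]
wrist_force: [0.3, 0.7, -0.8]
finger_gap: 15.8
```

```bash
python3 mv.py 531.9 152 8 1.513; python3 w.py w12; python3 - <<'E'
from cell import camera
import cv2
for n,(r) in {"side":(90,280,200,400)}.items():
    b=camera(n)["pixels"][:,:,::-1]; b=b[r[0]:r[1],r[2]:r[3]]
    cv2.imwrite(f"pics/{n}12.png",cv2.resize(b,None,fx=3,fy=3,interpolation=cv2.INTER_CUBIC))
E
```

```text
t 17.7667 pos [533.4 189.1   7.9] rpy [-3.1415  0.      1.5114] F [ 0.3  0.7 -0.8] gap 15.8 j [ 0.28  0.57  1.64 -0.    0.93  0.34]
shift cm [-3.71  0.07 -0.01] rot [-0.     0.    -0.002]
17.7667 [533.4161908  189.12162447   7.86751202] [-3.14152705e+00  3.24199628e-05  1.51138667e+00] [ 0.26892034  0.6709313  -0.76017721]
```

View pics/side12.png

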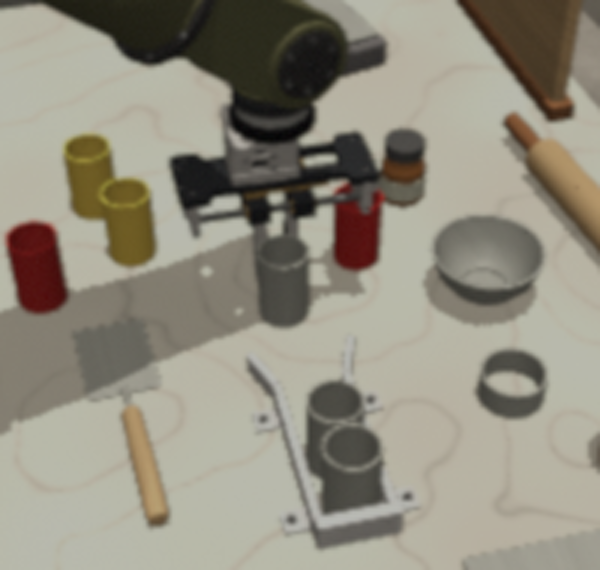

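>>> servo_tool(
  series=[
    [-0.5,0.05,0,0,0,0],
    [-1.2,0.1,0,0,0,0],
    [-1.9,0.1,0,0,0,0],
    [-2.6,0.1,0,0,0,0],
    [-3.3,0.1,0,0,0,0],
    [-4.0,0.1,0,0,0,0],
    [-4.7,0.1,0,0,0,0],
    [-5.4,0.1,0,0,0,0],
    [-6.1,0.1,0,0,0,0],
    [-6.8,0.1,0,0,0,0],
  ],
)

```text
clock: 18.7
eef_pos: [530.4, 121.3, 7.9]
eef_rot: [3.142, -0.0, 1.512]
wrist_force: [-0.8, 0.8, 0.5]
finger_gap: 16.1
```

>>> servo_tool(
  series=[
    [-0.6,0,0,0,0,0],
    [-1.2,0,0,0,0,0],
    [-1.8,0,0,0,0,0],
    [-2.4,0,0,0,0,0],
    [-3.0,0,0,0,0,0],
    [-3.6,0,0,0,0,0],
    [-4.2,0,0,0,0,0],
    [-4.7,0,0,0,0,0],
    [-5.2,0,0,0,0,0],
    [-5.6,0,0,0,0,0],
  ],
)

```text
clock: 19.53
eef_pos: [527.1, 65.6, 7.9]
eef_rot: [-3.142, 0.0, 1.512]
wrist_force: [-0.8, 2.1, 0.9]
finger_gap: 16.3
```

```bash
python3 mv.py 525.7 46 8 1.513; python3 w.py w13; python3 - <<'E'
from cell import camera
import cv2
for n,(r) in {"side":(90,280,200,400)}.items():
    b=camera(n)["pixels"][:,:,::-1]; b=b[r[0]:r[1],r[2]:r[3]]
    cv2.imwrite(f"pics/{n}13.png",cv2.resize(b,None,fx=3,fy=3,interpolation=cv2.INTER_CUBIC))
E
```

```text
t 19.5333 pos [527.1  65.6   7.9] rpy [-3.1416  0.      1.5117] F [-0.8  2.1  0.9] gap 16.3 j [ 0.05  0.51  1.74 -0.    0.89  0.11]
shift cm [-1.96 -0.02 -0.01] rot [-0.     0.    -0.001]
19.5333 [527.07349582  65.55360424   7.85699737] [-3.14156906e+00  1.48262485e-05  1.51166240e+00] [-0.79542045  2.08255666  0.8584238 ]
```

View pics/side13.png

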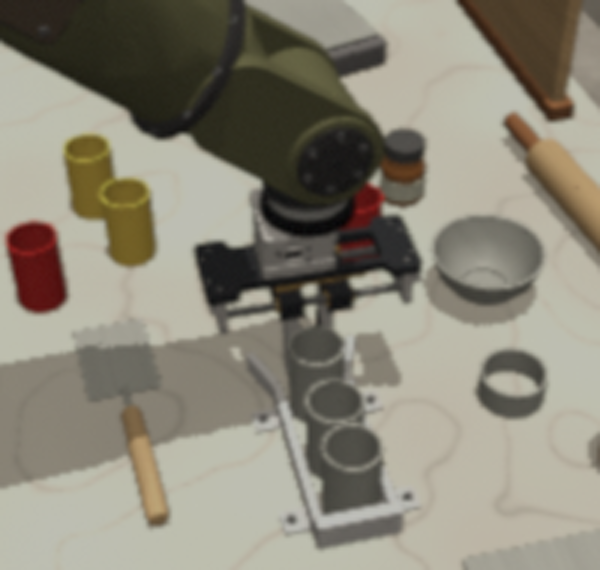

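>>> servo_tool(
  series=[
    [-0.3,0,0,0,0,0],
    [-0.6,0,0,0,0,0],
    [-0.9,0,0,0,0,0],
    [-1.2,0,0,0,0,0],
    [-1.4,0,0,0,0,0],
    [-1.6,0,0,0,0,0],
    [-1.7,0,0,0,0,0],
    [-1.8,0,0,0,0,0],
    [-1.9,0,0,0,0,0],
    [-1.95,0,0,0,0,0],
  ],
)

```text
clock: 20.47
eef_pos: [526.1, 46.8, 7.9]
eef_rot: [3.141, -0.0, 1.512]
wrist_force: [0.8, 5.3, -0.1]
finger_gap: 16.0
```

>>> servo_tool(
  series=[
    [-0.03,0,0,0,0,0],
    [-0.06,0,0,0,0,0],
    [-0.1,0,0,0,0,0],
    [-0.13,0,0,0,0,0],
    [-0.16,0,0,0,0,0],
    [-0.2,0,0,0,0,0],
    [-0.23,0,0,0,0,0],
    [-0.26,0,0,0,0,0],
    [-0.3,0,0,0,0,0],
    [-0.3,0,0,0,0,0],
  ],
)

```text
clock: 21.3
eef_pos: [526.8, 45.5, 8.4]
eef_rot: [3.139, -0.003, 1.512]
wrist_force: [4.7, 18.8, 0.1]
finger_gap: 15.9
```

```bash
python3 mv.py 525.7 46 8 1.513; python3 - <<'E'
from cell import camera
import cv2
for n,(r) in {"side":(160,280,240,400)}.items():
    b=camera(n)["pixels"][:,:,::-1]; b=b[r[0]:r[1],r[2]:r[3]]
    cv2.imwrite(f"pics/{n}14.png",cv2.resize(b,None,fx=5,fy=5,interpolation=cv2.INTER_CUBIC))
E
```

```text
t 21.3 pos [526.8  45.5   8.4] rpy [ 3.1390e+00 -2.6000e-03  1.5123e+00] F [ 4.7 18.8  0.1] gap 15.9 j [0.02 0.5  1.75 0.   0.89 0.07]
shift cm [ 0.04 -0.11  0.04] rot [ 0.003 -0.003 -0.001]
```

View pics/side14.png

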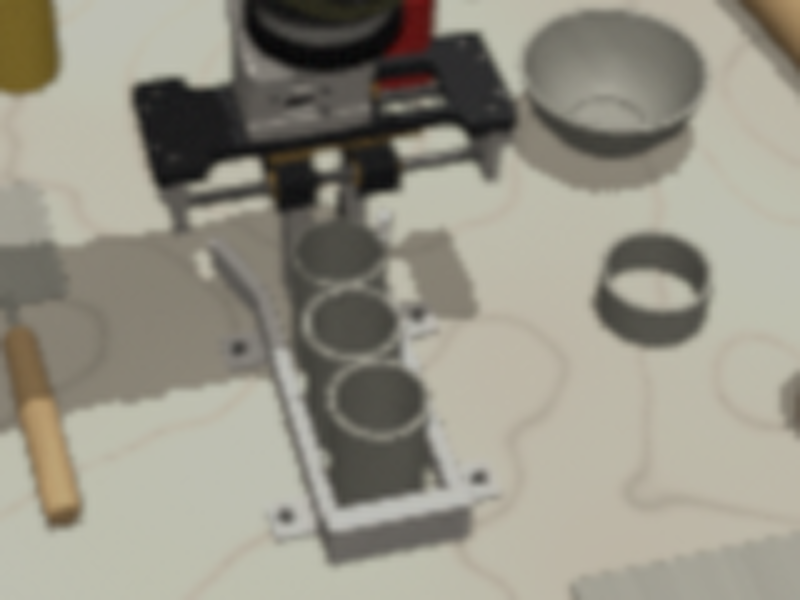

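>>> servo_tool(
  series=[
    [0.3,0,0,0,0,0],
    [0.8,0,0,0,0,0],
    [2,0,0,0,0,0],
    [3,0,0,0,0,0],
    [3,0,-2,0,0,0],
    [3,0,-5.5,0,0,0],
    [3,0,-9.5,0,0,0],
    [2.5,0,-13.5,0,0,0],
    [1.7,0,-17,0,0,0],
    [1.7,0,-19.7,0,0,0],
  ],
)

```text
clock: 22.18
eef_pos: [527.0, 60.6, 208.1]
eef_rot: [3.139, 0.0, 1.512]
wrist_force: [0.7, -0.1, -0.0]
finger_gap: 16.1
```

```bash
python3 w.py w15; python3 - <<'E'
from cell import camera
import cv2
b=cv2.imread("pics/w15.png")
cv2.imwrite("pics/w15c.png",cv2.resize(b[145:310,260:380],None,fx=3.6,fy=3.6,interpolation=cv2.INTER_CUBIC))
for n,(r) in {"side":(160,280,240,400),"scene":(140,260,240,420)}.items():
    b=camera(n)["pixels"][:,:,::-1]; b=b[r[0]:r[1],r[2]:r[3]]
    cv2.imwrite(f"pics/{n}15.png",cv2.resize(b,None,fx=4,fy=4,interpolation=cv2.INTER_CUBIC))
E
```

```text
22.1833 [526.99553597  60.56916489 208.12415017] [3.13896030e+00 1.34501681e-04 1.51177613e+00] [ 0.66015372 -0.07087616 -0.04898306]
```

View pics/w15c.png

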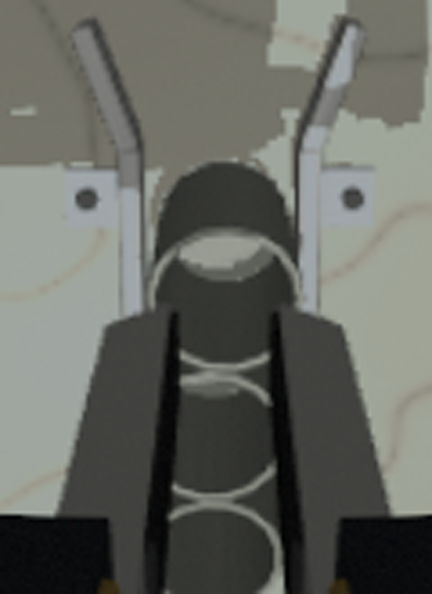

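View pics/scene15.png

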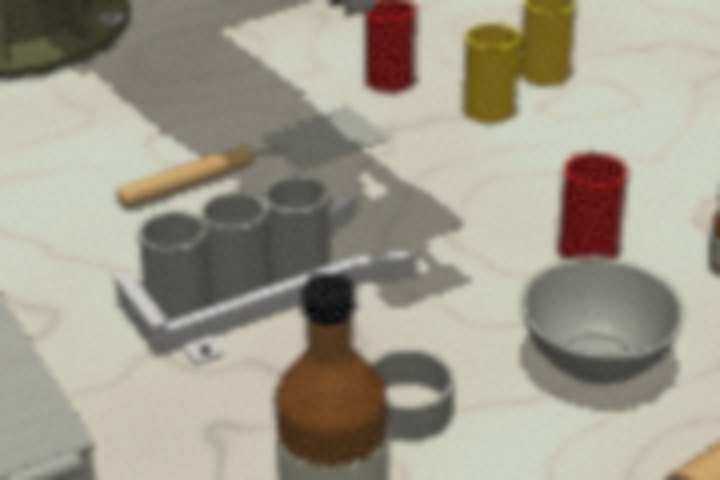

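```bash
python3 - <<'E'
from h import *
np.set_printoptions(precision=1,suppress=True)
def a(x,y): return (x+.5)/3.6-.5+260,(y+.5)/3.6-.5+145
for p in [(226,228),(225,371),(225,371.5),(222,503),(225,500)]: print(wpl("w15",*a(*p),75))
def s4(x,y): return ("scene",(x+.5)/4-.5+240,(y+.5)/4-.5+140)
for p in [(173,231),(236,211),(298,195)]: print(pl(*s4(*p),75))
E
```

```text
[526.5  37.5  75. ]
[523.5  -9.5  75. ]
[523.5  -9.7  75. ]
[519.6 -58.5  75. ]
[520.7 -57.4  75. ]
[518.4 -79.7  75. ]
[521.8 -31.2  75. ]
[529.3  15.8  75. ]
```

View pics/side15.png

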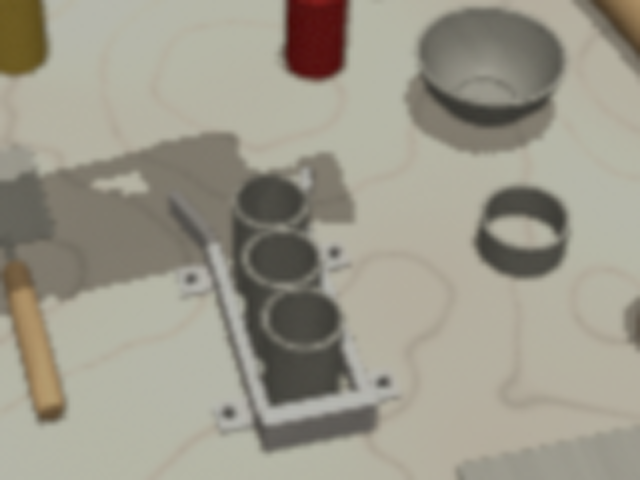

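>>> servo_tool(
  series=[
    [-2,0,0,0,0,0],
    [-5.5,0,0,0,0,0],
    [-9.5,-0.1,0,0,0,0],
    [-13.5,-0.3,0,0,0,0],
    [-17.5,-0.5,0,0,0,0],
    [-21.5,-0.7,0,0,0,0],
    [-25,-0.9,0,0,0,0],
    [-27.5,-1,0,0,0,0],
    [-28,-1,0,0,0,0],
    [-28,-1,0,0,0,0],
  ],
  gripper=9.4,
)

```text
clock: 23.17
eef_pos: [499.8, -218.9, 203.1]
eef_rot: [-3.139, -0.001, 1.51]
wrist_force: [0.1, 0.2, -0.1]
finger_gap: 79.3
```

```bash
python3 w.py w16; python3 mv.py 500.5 -319 85 1.513
```

```text
23.1667 [ 499.78921816 -218.87859508  203.14924961] [-3.13914490e+00 -1.01266308e-03  1.50983571e+00] [ 0.13834498  0.18203792 -0.06975735]
t 23.2167 pos [ 500.1 -217.8  203.5] rpy [-3.1396e+00 -1.0000e-03  1.5111e+00] F [-0.7  0.7  0.5] gap 83.2 j [-0.48  0.29  1.53  0.    1.32 -0.42]
shift cm [-10.12   0.67  11.84] rot [-0.002 -0.001 -0.002]
```

View pics/w16.png

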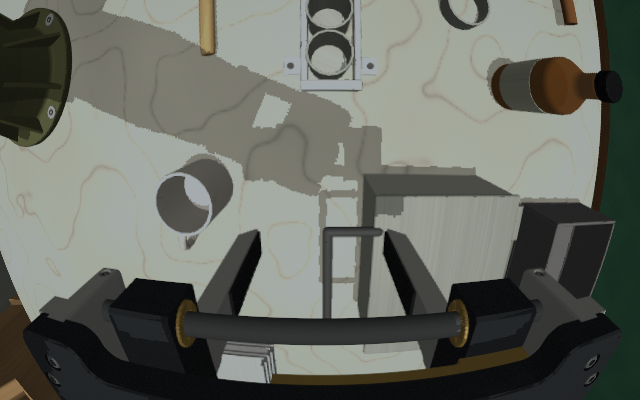

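```bash
python3 - <<'E'
from h import *
import cv2
np.set_printoptions(precision=1,suppress=True)
for p in [(327,235),(327.5,260),(327.5,290),(327.5,312)]: print(wpl("w16",*p,104))
b=cv2.imread("pics/w16.png")
cv2.imwrite("pics/w16c.png",cv2.resize(b[200:330,290:410],None,fx=4.5,fy=4.5,interpolation=cv2.INTER_CUBIC))
cv2.imwrite("pics/w16d.png",cv2.resize(b[0:110,270:400],None,fx=5,fy=5,interpolation=cv2.INTER_CUBIC))
E
```

```text
[ 502.1 -258.4  104. ]
[ 501.1 -286.4  104. ]
[ 499.2 -323.4  104. ]
[ 497.6 -353.7  104. ]
```

View pics/w16c.png

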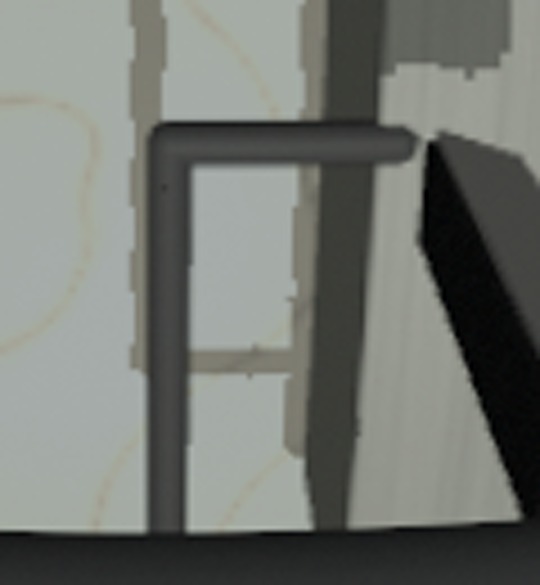

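View pics/w16d.png

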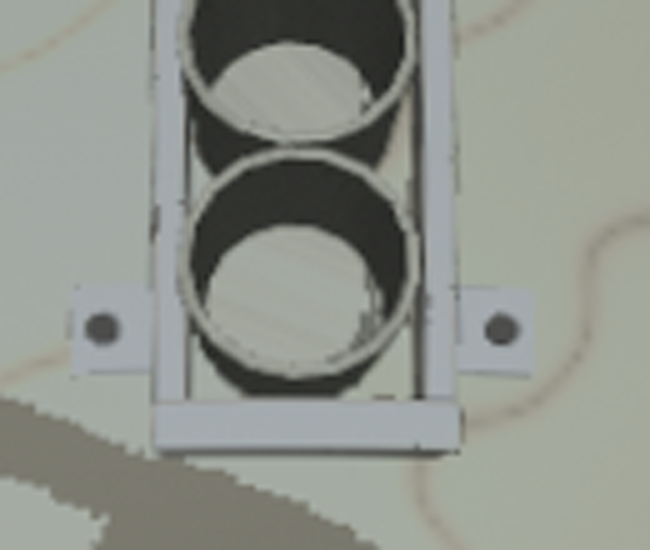

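```bash
python3 mv.py 500 -319 130 1.513
```

```text
t 23.2167 pos [ 500.1 -217.8  203.5] rpy [-3.1396e+00 -1.0000e-03  1.5111e+00] F [-0.7  0.7  0.5] gap 83.2 j [-0.48  0.29  1.53  0.    1.32 -0.42]
shift cm [-10.11   0.61   7.34] rot [-0.002 -0.001 -0.002]
```

>>> servo_tool(
  series=[
    [-2,0.1,0,0,0,0],
    [-5.5,0.3,0,0,0,0],
    [-8.5,0.5,0,0,0,0],
    [-10,0.6,0,0,0,0],
    [-10.1,0.6,0,0,0,0],
    [-10.1,0.6,1,0,0,0],
    [-10.1,0.6,3,0,0,0],
    [-10.1,0.6,5,0,0,0],
    [-10.1,0.6,6,0,0,0],
    [-10.1,0.6,6,0,0,0],
  ],
  gripper=3.2,
)

```text
clock: 24.05
eef_pos: [499.8, -317.3, 142.2]
eef_rot: [-3.138, -0.002, 1.513]
wrist_force: [-0.1, 0.8, -0.2]
finger_gap: 32.1
```

```bash
python3 w.py w17; python3 mv.py 500 -319 85 1.513;  python3 - <<'E'
from cell import camera
import cv2
for n,(r) in {"side":(230,400,280,500),"scene":(130,330,120,320)}.items():
    b=camera(n)["pixels"][:,:,::-1]; b=b[r[0]:r[1],r[2]:r[3]]
    cv2.imwrite(f"pics/{n}17.png",cv2.resize(b,None,fx=3,fy=3,interpolation=cv2.INTER_CUBIC))
E
```

```text
24.05 [ 499.80563347 -317.32083405  142.197093  ] [-3.13802229e+00 -2.40929949e-03  1.51327726e+00] [-0.12694786  0.80490232 -0.2323066 ]
t 24.1 pos [ 500.3 -318.   144. ] rpy [-3.1400e+00 -1.2000e-03  1.5131e+00] F [ 0.4 -0.   0.7] gap 31.7 j [-0.63  0.45  1.46  0.    1.23 -0.57]
shift cm [-0.11 -0.02  5.9 ] rot [-0.002 -0.001  0.   ]
```

View pics/w17.png

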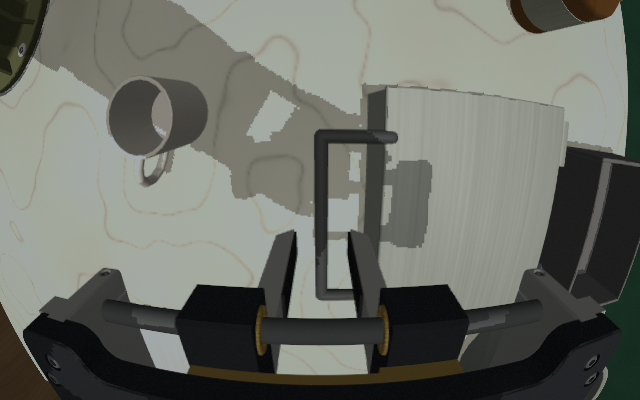

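View pics/side17.png

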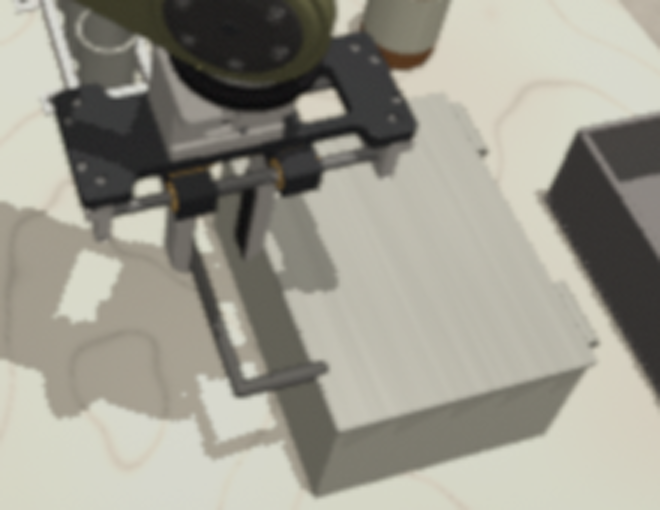

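```bash
python3 - <<'E'
from h import *
np.set_printoptions(precision=1,suppress=True)
for p in [(321,137),(321,215),(321.5,294),(388,92),(564,107)]: print(wpl("w17",*p,104))
E
```

```text
[ 502.6 -255.1  104. ]
[ 499.2 -313.2  104. ]
[ 495.5 -384.3  104. ]
[ 551.3 -225.   104. ]
[ 715.  -229.5  104. ]
```

>>> servo_tool(
  series=[
    [0,0,1,0,0,0],
    [0,0,2,0,0,0],
    [0,0,3,0,0,0],
    [0,0,4,0,0,0],
    [0,0,5,0,0,0],
    [0,0,5.6,0,0,0],
    [0,0,5.9,0,0,0],
    [0,0,5.9,0,0,0],
    [0,0,5.9,0,0,0],
    [0,0,5.9,0,0,0],
  ],
)

```text
clock: 25.03
eef_pos: [500.6, -319.7, 86.4]
eef_rot: [3.141, 0.0, 1.512]
wrist_force: [0.3, 0.3, -0.2]
finger_gap: 31.8
```

>>> servo_tool(
  series=[
    [0,0,0,0,0,0],
    [0,0,0,0,0,0],
    [0,0,0,0,0,0],
    [0,0,0,0,0,0],
    [0,0,0,0,0,0],
    [0,0,0,0,0,0],
    [0,0,0,0,0,0],
    [0,0,0,0,0,0],
    [0,0,0,0,0,0],
    [0,0,0,0,0,0],
  ],
  gripper=0.4,
  grip_force=30,
)

```text
clock: 25.87
eef_pos: [498.9, -319.4, 85.9]
eef_rot: [-3.138, -0.001, 1.512]
wrist_force: [-12.3, 1.6, 6.1]
finger_gap: 9.1
```

```bash
python3 mv.py 500 -319 85 1.513
```

```text
t 25.8667 pos [ 498.9 -319.4   85.9] rpy [-3.1382e+00 -7.0000e-04  1.5117e+00] F [-12.3   1.6   6.1] gap 9.1 j [-0.63  0.51  1.51 -0.    1.12 -0.57]
shift cm [0.05 0.11 0.09] rot [-0.003 -0.001 -0.001]
```

```bash
python3 - <<'E'
import numpy as np
th=np.radians(np.r_[np.linspace(1,20,10),np.linspace(22,40,10),np.linspace(41.5,50,10)])
y=21*(1-np.cos(th))-0.12*np.minimum(1,th/0.1); z=-21*np.sin(th)
for k in range(3):
    o=(0,0) if k==0 else (y[10*k-1],z[10*k-1])
    print([[0,round(a-o[0],2),round(b-o[1],2)] for a,b in zip(y[10*k:10*k+10],z[10*k:10*k+10])])
E
```

```text
[[0, np.float64(-0.02), np.float64(-0.37)], [0, np.float64(-0.03), np.float64(-1.14)], [0, np.float64(-0.02), np.float64(-1.91)], [0, np.float64(0.05), np.float64(-2.68)], [0, np.float64(0.16), np.float64(-3.45)], [0, np.float64(0.31), np.float64(-4.21)], [0, np.float64(0.47), np.float64(-4.96)], [0, np.float64(0.67), np.float64(-5.71)], [0, np.float64(0.9), np.float64(-6.45)], [0, np.float64(1.15), np.float64(-7.18)]]
[[0, np.float64(0.26), np.float64(-0.68)], [0, np.float64(0.55), np.float64(-1.36)], [0, np.float64(0.86), np.float64(-2.02)], [0, np.float64(1.19), np.float64(-2.68)], [0, np.float64(1.55), np.float64(-3.32)], [0, np.float64(1.92), np.float64(-3.95)], [0, np.float64(2.32), np.float64(-4.56)], [0, np.float64(2.74), np.float64(-5.16)], [0, np.float64(3.19), np.float64(-5.75)], [0, np.float64(3.65), np.float64(-6.32)]]
[[0, np.float64(0.36), np.float64(-0.42)], [0, np.float64(0.59), np.float64(-0.67)], [0, np.float64(0.83), np.float64(-0.93)], [0, np.float64(1.07), np.float64(-1.18)], [0, np.float64(1.31), np.float64(-1.42)], [0, np.float64(1.56), np.float64(-1.66)], [0, np.float64(1.81), np.float64(-1.9)], [0, np.float64(2.07), np.float64(-2.13)], [0, np.float64(2.33), np.float64(-2.36)], [0, np.float64(2.59), np.float64(-2.59)]]
```

>>> servo_tool(
  series=[
    [0,-0.02,-0.37,0,0,0],
    [0,-0.03,-1.14,0,0,0],
    [0,-0.02,-1.91,0,0,0],
    [0,0.05,-2.68,0,0,0],
    [0,0.16,-3.45,0,0,0],
    [0,0.31,-4.21,0,0,0],
    [0,0.47,-4.96,0,0,0],
    [0,0.67,-5.71,0,0,0],
    [0,0.9,-6.45,0,0,0],
    [0,1.15,-7.18,0,0,0],
  ],
)

```text
clock: 26.7
eef_pos: [513.0, -320.3, 158.6]
eef_rot: [3.139, 0.001, 1.512]
wrist_force: [12.6, -3.8, -8.1]
finger_gap: 8.8
```

```bash
python3 mv.py 500 -319 85 1.513
```

```text
t 26.7 pos [ 513.  -320.3  158.6] rpy [3.1391e+00 7.0000e-04 1.5121e+00] F [12.6 -3.8 -8.1] gap 8.8 j [-0.62  0.46  1.41  0.    1.27 -0.56]
shift cm [ 0.06 -1.32  7.35] rot [ 0.003  0.001 -0.001]
```

>>> servo_tool(
  series=[
    [0,0.3,-0.68,0,0,0],
    [0,0.63,-1.36,0,0,0],
    [0,0.96,-2.02,0,0,0],
    [0,1.29,-2.68,0,0,0],
    [0,1.65,-3.32,0,0,0],
    [0,2.02,-3.95,0,0,0],
    [0,2.42,-4.56,0,0,0],
    [0,2.84,-5.16,0,0,0],
    [0,3.29,-5.75,0,0,0],
    [0,3.75,-6.32,0,0,0],
  ],
)

```text
clock: 27.53
eef_pos: [549.8, -322.3, 220.8]
eef_rot: [3.141, -0.0, 1.512]
wrist_force: [9.6, -5.1, -10.8]
finger_gap: 9.4
```

```bash
python3 mv.py 572.9 -323 246 1.513; python3 - <<'E'
from cell import camera
import cv2
for n,(r) in {"side":(200,400,280,500),"scene":(130,330,120,320)}.items():
    b=camera(n)["pixels"][:,:,::-1]; b=b[r[0]:r[1],r[2]:r[3]]
    cv2.imwrite(f"pics/{n}18.png",cv2.resize(b,None,fx=3,fy=3,interpolation=cv2.INTER_CUBIC))
E
```

```text
t 27.5333 pos [ 549.8 -322.3  220.8] rpy [ 3.1413e+00 -1.0000e-04  1.5120e+00] F [  9.6  -5.1 -10.8] gap 9.4 j [-0.59  0.49  1.23  0.    1.43 -0.53]
shift cm [ 0.07  2.31 -2.51] rot [ 0.    -0.    -0.001]
```

View pics/side18.png

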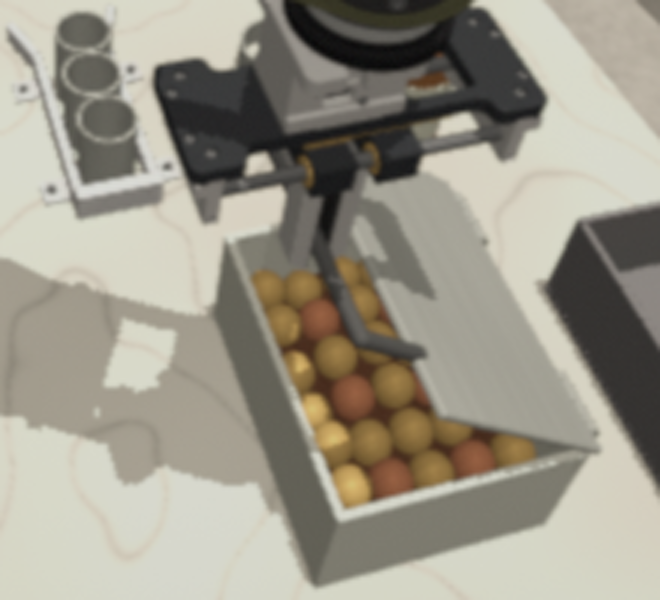

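View pics/scene18.png

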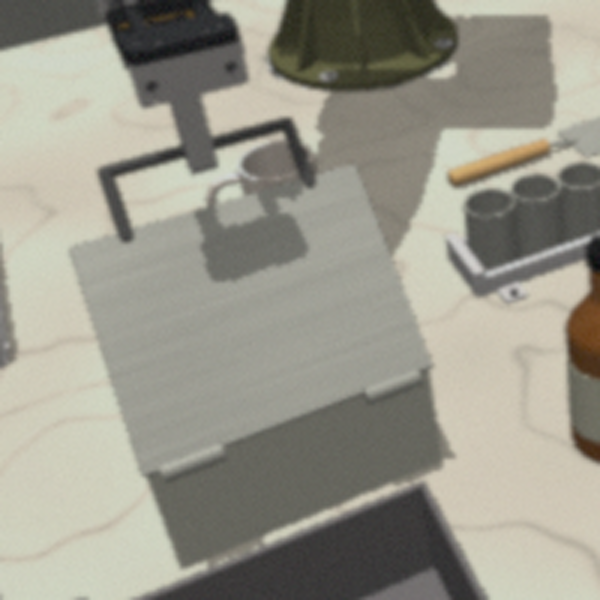

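>>> servo_tool(
  series=[
    [0,0.36,-0.42,0,0,0],
    [0,0.6,-0.67,0,0,0],
    [0,0.85,-0.93,0,0,0],
    [0,1.1,-1.18,0,0,0],
    [0,1.35,-1.42,0,0,0],
    [0,1.6,-1.66,0,0,0],
    [0,1.86,-1.9,0,0,0],
    [0,2.12,-2.13,0,0,0],
    [0,2.38,-2.36,0,0,0],
    [0,2.64,-2.6,0,0,0],
  ],
)

```text
clock: 28.47
eef_pos: [575.9, -323.9, 246.9]
eef_rot: [-3.141, -0.0, 1.512]
wrist_force: [4.4, -2.2, -10.1]
finger_gap: 8.9
```

>>> servo_tool(
  series=[
    [0,0,0,0,0,0],
    [0,0,0,0,0,0],
    [0,0,0,0,0,0],
    [0,0,0,0,0,0],
    [0,0,0,0,0,0],
    [0,0,0,0,0,0],
    [0,0,0,0,0,0],
    [0,0,0,0,0,0],
    [0,0,0,0,0,0],
    [0,0,0,0,0,0],
  ],
)

```text
clock: 29.3
eef_pos: [575.6, -323.9, 246.7]
eef_rot: [-3.142, -0.0, 1.512]
wrist_force: [5.1, -0.8, -9.8]
finger_gap: 8.9
```

```bash
python3 mv.py 573.9 -323 246.8 1.513; python3 w.py w19; python3 - <<'E'
from cell import camera
import cv2
for n,(r) in {"side":(200,400,280,500),"scene":(110,310,120,320)}.items():
    b=camera(n)["pixels"][:,:,::-1]; b=b[r[0]:r[1],r[2]:r[3]]
    cv2.imwrite(f"pics/{n}19.png",cv2.resize(b,None,fx=3,fy=3,interpolation=cv2.INTER_CUBIC))
E
```

```text
t 29.3 pos [ 575.6 -323.9  246.7] rpy [-3.1415e+00 -1.0000e-04  1.5118e+00] F [ 5.1 -0.8 -9.8] gap 8.9 j [-0.57  0.53  1.1   0.    1.51 -0.51]
shift cm [ 0.08 -0.18 -0.01] rot [-0.    -0.    -0.001]
29.3 [ 575.60717465 -323.89062351  246.73836964] [-3.14150935e+00 -1.37133502e-04  1.51182014e+00] [ 5.11755493 -0.83988507 -9.76353603]
```

View pics/side19.png

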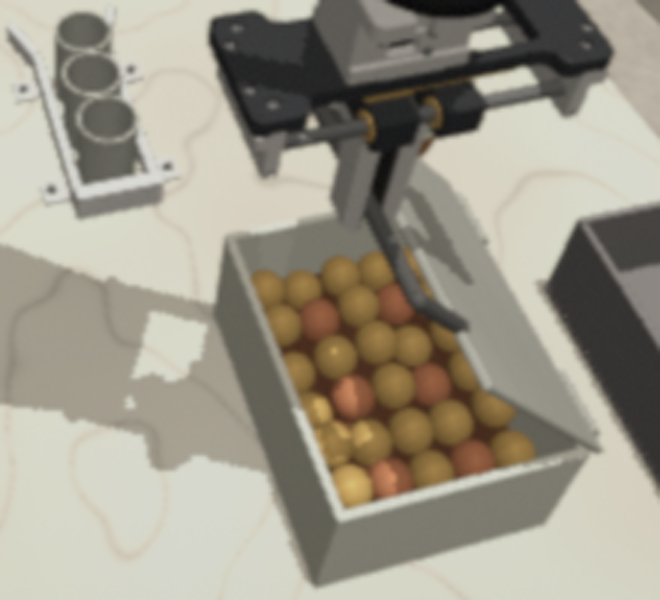

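View pics/scene19.png

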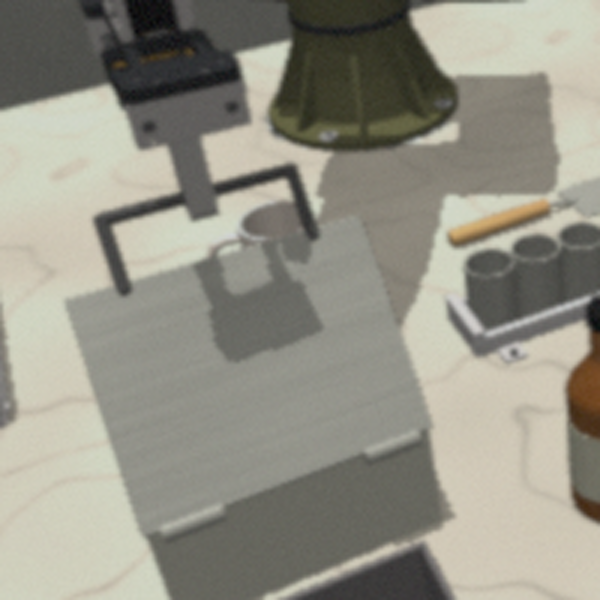

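View pics/w19.png

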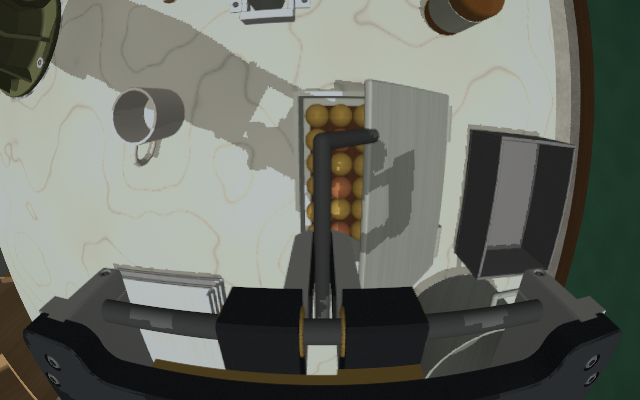

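```bash
python3 - <<'E'
from h import *
np.set_printoptions(precision=1,suppress=True)
a=("side",(418.5)/3-.5+280,(300.5)/3-.5+200); b=("scene",100.5/3-.5+120,218.5/3-.5+110)
p,e=tri(a,b); print(p,e, np.degrees(np.arcsin((p[2]-104)/210)))
h0=498.9+210; print(np.degrees(np.arctan2(246.7-85.9,210-(575.6-498.9))))
# wrist view bar far end corner (322,142) at z for 50deg
for z in (255,265,275): print(z,wpl("w19",322,142,z))
E
```

```text
[ 573.  -388.3  264.1] 2.361495528882269 49.66424248370403
50.3419442281779
255 [ 579.4 -259.9  255. ]
265 [ 579.5 -258.7  265. ]
275 [ 579.5 -257.6  275. ]
```

```bash
python3 - <<'E'
from cell import sign_off,read_state
print(read_state()['clock']); print(sign_off())
E
```

```text
29.45
the job is handed in; nothing more can be done
None
```

I handed the job in at 29.45 s, with all three tins closed up in the lane and the bin lid held open at about 50°. One of the tins tipped on the way, though.

**Tipping fault:** I first moved the nearer tin by gripping it near the top. Its base dragged behind, and it leaned about 20–25° for a couple of seconds. Force readings show the gripper was also carrying some of its weight then. I stood it upright again, set it down and released it. After that I pushed both tins from behind with the fingers low, and they stayed upright in every picture I took.

**Tins:** I pushed the row against the end stop with about 19 N. Afterwards the tin centres were at y ≈ -80, -31 and 16 mm. Closed up, they should be at -81, -33 and 15 mm, so they are within about 1.5 mm.

**Lid:** The gripper is still holding the bar with its grip set to 30 N, and the wrist force was steady at about 11 N. The arm's position gives 50.3°, and a two-camera check of the bar gives 49.7°.

**Bystanders:** I saw none of them moved in the final pictures, but I didn't measure their positions again.

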